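# Assemble and stock the stamp counter display

### The arm

A 6-joint arm with a two-finger parallel gripper is mounted at the origin on the work surface. World frame = base frame: x ahead of the robot, y to its left, z up, the work surface at z = 0. Lengths are in m, angles in rad, forces in N, time in s.
With the tool pointing down it reaches from about 0.35 to 0.775 m from the base axis. Payload 7.3 kg.
Tool frame: the origin (TCP) lies at the very end of the fingers, on their centre line; the grasp point (between the pads) lies 19 mm behind it (robot.tcp_to_grasp is the distance from the TCP to the grasp point, in m); z points along the fingers, y is the direction in which the jaws open and shut (so a half turn about z gives the same grasp; the last joint's range is limited). The gripper opens to 92 mm and grips with 3 to 60 N. Pads are 19 mm wide; open, the fingers measure 130 mm over their backs; the gripper's body (75 mm by 190 mm) begins 47 mm behind the grasp point.
Start: joints at [-1.47, 0.342, 1.524, -0, 1.275, -0.146], TCP at [0.128, -0.509, 0.227] pointing down, gripper open.
Joint ranges: [-2.53, 2.53], [-0.77, 2.02], [0.04, 2.7], [-1, 4.14], [0.28, 2.66], [-3.11, 3.11]. Speed limits (rad/s): [2.57, 2.57, 3.14, 3.14, 3.14, 3.14].

### API

Orientations are given as [roll, pitch, yaw] about the fixed x, y, z axes, in that order (R = Rz(yaw) Ry(pitch) Rx(roll)).
In Python, from cell import robot gives the robot as it stands.
- The arm moves only by the tool arm_command, never from a script. Its argument "motion" is a list that holds one entry, the list of rows, each a list of 7 numbers: the turn, a rotation vector about the tool's x, y, z in units of 90 degrees (1.0 is 90 degrees), then the shift along the tool's x, y, z in units of 30 cm (1.0 is 30 cm), then the opening, from -1 (shut) to 1 (fully open). In form: [[[wx, wy, wz, tx, ty, tz, grip], ...]]. A call has 1 to 8 rows; each row is the pose to reach, as a shift and turn from the pose commanded when the call began, along the tool's axes at that moment; what a row does not reach only later rows make up. A row lasts 1/10 s, in which the tool goes at most 50 mm and 8.59 degrees, less where a joint would pass 70% of its speed; a pose out of reach is approached as far as the arm can. A call with a number of a shift or a turn outside -1 to 1 is refused whole. A call with a gripper value outside its range is refused whole. The fingers move at their own pace and stop on an object; "grip_force" is the grip in N (left out, the last holds). Time passes only in rows, so rows that repeat a pose let the fingers close. It gives the time, the measured TCP pose, the force and the opening at its end, in the units of the state.
- robot.observe(): the state, without advancing time (a new reading comes with each control period).
- robot.read_camera(name): name is "scene" or "top" or "wrist"; returns a dict with "image" (400x640x3 uint8, red, green, blue), "z_map" (400x640 float32, m along the optical axis (not along the pixel's ray), 0 where there is no reading), "fov_y" (degrees; the focal length in pixels is half the picture's height over the tangent of half this angle, whatever the lens; pixels are square), "cx", "cy" (the principal point, pixels), "k1" (the pictures are not rectified: a ray, as slopes to the right and down, at radius r is drawn at 1 + k1 r^2 times it, then the intrinsics apply), "cam_to_world" (4x4, takes a point from camera to world coordinates). Camera axes: x right, y down, z forward; pixel columns grow to the right and rows downward; lengths in m; the calibration is good to about 2 mm. A picture is of the moment at which its call begins.
- robot.hand_in(): hands the job in, once; it reports no verdict.
The state is a dict: "time": time; "qpos": joint angles; "qvel": joint speeds; "joint_efforts": joint torques, N m; "tool_pos": TCP position; "tool_rot": TCP orientation; "contact_force": force on the tool from outside, world axes, zero at the start; "torque": the same for the moment, N m; "opening": finger opening in m.
Only numpy, scipy, OpenCV 4.12 (cv2) and the standard library are available. Lean on these libraries where they do the work, as an engineer would, in place of code of your own. Each camera call takes 0.05 s, during which the arm holds its last target.

### The job

Set up the stamp shop's counter display. First wipe all the loose chips off the white board into the catch tray with the scraper block in hand (never with the bare fingers); then turn both cam discs clockwise half a turn to their stops, each blue end cheek first pushed up until its bolt stops in the open cam, so that the hooks draw the cheeks tight against the board. Then stand every round stamp upright on the board with its clear cap pressed fully home, and leave the scraper block back on the desk, clear of board and tray, and the ink bottle, carton and mouse where they are.

Things in the scene. Friction and masses are not known exactly. Their poses are not given: they have to be found in the camera images.
- board: White knock-down display board, fixed on the desk: 140 (x) x 320 (y) x 45 mm high, origin at the centre of its underside, axes along its sides. A cam disc is set flush in its top on the centre line near each end, 105 mm to the left (+y) and right (-y) of the centre; the free part between the discs is about 150 mm long.
- cam_left (a joint): Angle (rad) of the cam disc at the +y end: clear face 57 mm across, 1 mm proud of the board, brass hook seen beneath, red dot above the hook's mouth. 0: mouth open to the cheek. Grows clockwise seen from above to a stop at 3.14: hook closed behind the bolt head, cheek drawn tight. Starts at 0 to 0.2, stays where left, turns with about 0.1 N m.
- cam_left_grip (a point): Middle of that cam's orange wing grip, on the turning axis, 62 mm above the desk. The wing is an upright bar 46 mm long, 12 mm thick, from 46 to 74 mm above the desk; at cam angles 0 and 3.14 its length lies along the board's x axis, and it turns with the disc. The point's x axis runs along the wing.
- cheek_left_face (a point): Loose blue end cheek, 140 wide x 18 thick x 85 mm high, upright at the board's +y end (board y +160 mm). Point: mid-width on its inner face, 40 mm up; its thickness lies outward. Its bolt and 2 dowels are already in the board, gap 10 to 18 mm. Pushed in (2 to 4 N) it stops at about 5 to 6 mm on the open cam; the hook catches it below 7 mm and draws it to 0.
- cam_right (a joint): Angle (rad) of the cam disc at the -y end: clear face 57 mm across, 1 mm proud of the board, brass hook seen beneath, red dot above the hook's mouth. 0: mouth open to the cheek. Grows clockwise seen from above to a stop at 3.14: hook closed behind the bolt head, cheek drawn tight. Starts at 0 to 0.2, stays where left, turns with about 0.1 N m.
- cam_right_grip (a point): Middle of that cam's orange wing grip, on the turning axis, 62 mm above the desk. The wing is an upright bar 46 mm long, 12 mm thick, from 46 to 74 mm above the desk; at cam angles 0 and 3.14 its length lies along the board's x axis, and it turns with the disc. The point's x axis runs along the wing.
- cheek_right_face (a point): Loose blue end cheek, 140 wide x 18 thick x 85 mm high, upright at the board's -y end (board y -160 mm). Point: mid-width on its inner face, 40 mm up; its thickness lies outward. Its bolt and 2 dowels are already in the board, gap 10 to 18 mm. Pushed in (2 to 4 N) it stops at about 5 to 6 mm on the open cam; the hook catches it below 7 mm and draws it to 0.
- tray: Dark steel catch tray, fixed on the desk against the robot-side (-x) edge of the board: 100 (x) x 250 (y) mm, floor 3 mm thick, walls 25 mm high on three sides, open towards the board. Origin at the centre of its underside; same axes as the board.
- scraper_mid (a point): Scraper block, loose, standing on the desk: black rubber foot 36 (x) x 100 (y) x 18 mm high with a wooden grip bar 24 (x) x 90 (y) mm on it, 54 mm high overall, about 0.18 kg. The point is at its centre, 27 mm above its underside. The 100 mm long face is used for wiping, moving along its own x.
- chip0_mid (a point): A loose brown chip, about 16 x 12 x 8 mm, lying on the board between the cams. Point at its centre. Three to five chips are there; absent ones have no pose.
- chip1_mid (a point): A loose brown chip, about 16 x 12 x 8 mm, lying on the board between the cams. Point at its centre. Three to five chips are there; absent ones have no pose.
- chip2_mid (a point): A loose brown chip, about 16 x 12 x 8 mm, lying on the board between the cams. Point at its centre. Three to five chips are there; absent ones have no pose.
- chip3_mid (a point): A loose brown chip, about 16 x 12 x 8 mm, lying on the board between the cams. Point at its centre. Three to five chips are there; absent ones have no pose.
- chip4_mid (a point): A loose brown chip, about 16 x 12 x 8 mm, lying on the board between the cams. Point at its centre. Three to five chips are there; absent ones have no pose.
- stamp0_mid (a point): Round self-inking stamp with a red barrel, loose, standing on the desk, about 0.145 kg: white foot 46 mm across and 6 mm high, barrel 44 mm across up to 52 mm, clear cap of 44 mm on top. The point is on its axis 30 mm above its underside; z up its axis. One to three stamps are there; absent ones have no pose.
- cap0 (a joint): How far the clear cap of the red stamp is pressed on, in m: 0 stands proud (its top 76 mm above the stamp's underside), 0.008 is fully home (68 mm, resting on the barrel's shoulder, no dark neck showing). It moves along the stamp's axis, is held by a detent and takes about 7 to 10 N to press.
- stamp1_mid (a point): Round self-inking stamp with a green barrel, loose, standing on the desk, about 0.145 kg: white foot 46 mm across and 6 mm high, barrel 44 mm across up to 52 mm, clear cap of 44 mm on top. The point is on its axis 30 mm above its underside; z up its axis. One to three stamps are there; absent ones have no pose.
- cap1 (a joint): How far the clear cap of the green stamp is pressed on, in m: 0 stands proud (its top 76 mm above the stamp's underside), 0.008 is fully home (68 mm, resting on the barrel's shoulder, no dark neck showing). It moves along the stamp's axis, is held by a detent and takes about 7 to 10 N to press.
- stamp2_mid (a point): Round self-inking stamp with a blue barrel, loose, standing on the desk, about 0.145 kg: white foot 46 mm across and 6 mm high, barrel 44 mm across up to 52 mm, clear cap of 44 mm on top. The point is on its axis 30 mm above its underside; z up its axis. One to three stamps are there; absent ones have no pose.
- cap2 (a joint): How far the clear cap of the blue stamp is pressed on, in m: 0 stands proud (its top 76 mm above the stamp's underside), 0.008 is fully home (68 mm, resting on the barrel's shoulder, no dark neck showing). It moves along the stamp's axis, is held by a detent and takes about 7 to 10 N to press.
- ink_bottle: Bystander: ink bottle, 38 mm across, 80 mm high, origin under its centre.
- carton: Bystander: white stamp carton 55 x 70 x 85 mm, origin under its centre.
- mouse: Bystander: black computer mouse 100 x 58 x 32 mm, origin under its centre.
Things that resemble listed ones, but are neither listed nor needed, are in the scene too. Leave any green or pink look-alike of the part that bears cheek_left_face alone.

How it is judged:
By the outcome, as a careful person would: the job done as asked, in the order asked, and still so for the second after the job is handed in, with the robot touching nothing.
Of chip0, chip1, chip2, chip3, chip4 only 3 to 5 are there at a start; the rules pass over those that are not, and their reading is None.
Of stamp0, stamp1, stamp2 only 1 to 3 are there at a start; the rules pass over those that are not, and their reading is None.
At some moment in a run one of scraper, stamp0, stamp1, stamp2 may be knocked a few centimetres aside while the robot is not near it.
It also fails if it takes over 210 s, if anything falls off the work surface, if the arm or the gripper's body presses on something with over 40 N, if the wrist force passes 120 N, or if a joint passes its speed limit or range.

## Working session

There is one attempt and no reset: what is moved stays moved. The work goes in short steps, Python scripts to look and compute and a tool call to move; the robot and the scene stay as the last step left them, time stands still between calls to the robot, and variables do not carry over. Pictures are saved under pics/ and viewed, and the job is handed in when it is done.

Besides the shell and the picture viewer there is one more tool, called by a JSON object that holds its "fn" and its "kwargs". arm_command: Moves the arm, as the interface text tells. Its arguments: {"type":"object","properties":{"motion":{"type":"array"},"grip_force":{"type":"number"}},"required":["motion"]}

```bash
ls -la; mkdir -p pics
python3 - <<'E'
from cell import robot
import cv2
print(robot.observe())
for n in ("scene","top","wrist"):
    c=robot.read_camera(n)
    cv2.imwrite(f"pics/a_{n}.png",c["image"][:,:,::-1])
    print(n,c["fov_y"],c["cx"],c["cy"],c["k1"],c["cam_to_world"].round(3).tolist(),(c["z_map"]>0).mean())
E
```

```text
total 12
drwxr-xr-x  3 agent agent 4096 Dec  7 05:40 .
drwxr-xr-x 23 root  root  4096 Dec  7 05:39 ..
drwxr-xr-x  2 agent agent 4096 Dec  7 05:40 pics
{'time': 0.0, 'qpos': array([-1.46998917e+00,  3.42717866e-01,  1.52500416e+00, -4.73687331e-06,
        1.27537364e+00, -1.46017867e-01]), 'qvel': array([ 0.00052264, -0.00083847, -0.0001863 , -0.00106616,  0.00122221,
       -0.00049809]), 'joint_efforts': array([-7.35075378e-05, -4.31246281e+01, -2.44226897e+01,  7.17032701e-02,
        5.58798818e-02, -1.08195322e-04]), 'tool_pos': array([ 0.12824239, -0.50868995,  0.22605196]), 'tool_rot': array([-3.14010498e+00, -2.14205662e-04,  2.46826247e-01]), 'contact_force': array([0.5318197 , 0.127311  , 0.18811054]), 'torque': array([-0.03142218,  0.00540444, -0.01792851]), 'opening': 0.09173264183687486}
scene 49.56291715465659 318.0544714881155 194.61477011295722 0.023161168584851916 [[0.658, 0.55, -0.514, 1.088], [0.753, -0.484, 0.446, -0.442], [-0.003, -0.681, -0.733, 0.923], [0.0, 0.0, 0.0, 1.0]] 0.99602734375
top 47.26637804818624 326.8549047363315 203.77831874697733 -0.10168723429651584 [[0.001, -0.992, 0.126, 0.355], [-1.0, 0.001, 0.015, 0.065], [-0.015, -0.126, -0.992, 1.163], [0.0, 0.0, 0.0, 1.0]] 0.99590625
wrist 69.7542714696376 321.41867008005414 197.65550352917757 0.004067636925197928 [[0.244, -0.932, -0.267, 0.2], [-0.97, -0.235, -0.066, -0.492], [-0.001, 0.275, -0.961, 0.385], [0.0, 0.0, 0.0, 1.0]] 0.99591796875
```

View pics/a_scene.png

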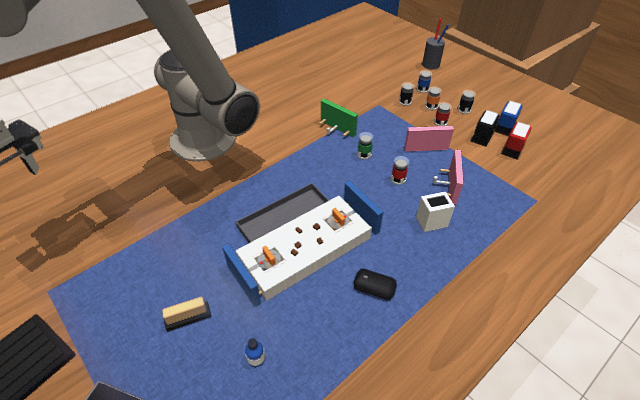

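View pics/a_top.png

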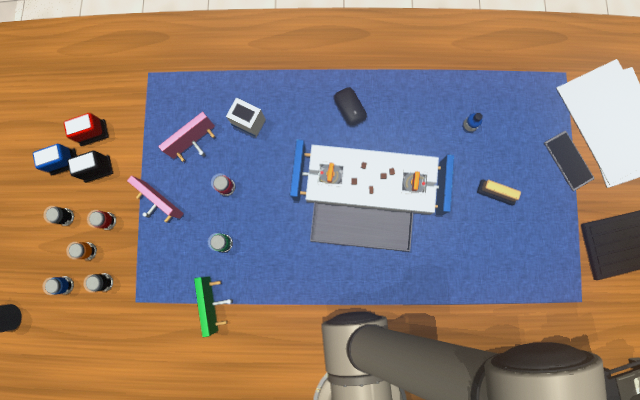

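View pics/a_wrist.png

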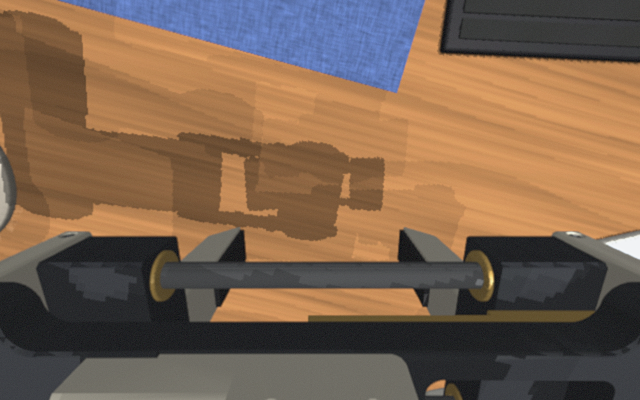

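```bash
cat > h.py <<'E'
from cell import robot
import numpy as np, cv2
from scipy.spatial.transform import Rotation as R
def K(c):
    f=200/np.tan(np.radians(c["fov_y"]/2)); return np.array([[f,0,c["cx"]],[0,f,c["cy"]],[0,0,1.]])
def rays(c,uv):
    uv=np.asarray(uv,float).reshape(-1,1,2)
    n=cv2.undistortPoints(uv,K(c),np.array([c["k1"],0,0,0,0.])).reshape(-1,2)
    d=np.c_[n,np.ones(len(n))]; M=c["cam_to_world"]
    return M[:3,3],d@M[:3,:3].T
def plane(c,uv,z):
    o,d=rays(c,uv); return o+d*((z-o[2])/d[:,2])[:,None]
def depth(c,uv):
    o,d=rays(c,uv); uv=np.asarray(uv).reshape(-1,2).round().astype(int)
    return o+d*c["z_map"][uv[:,1],uv[:,0]][:,None]
def cloud(c):
    g=np.stack(np.meshgrid(np.arange(640),np.arange(400)),-1).reshape(-1,2)
    o,d=rays(c,g); return (o+d*c["z_map"].reshape(-1,1)).reshape(400,640,3)
def proj(c,P):
    M=np.linalg.inv(c["cam_to_world"]); p=np.atleast_2d(P)@M[:3,:3].T+M[:3,3]
    return cv2.projectPoints(p,np.zeros(3),np.zeros(3),K(c),np.array([c["k1"],0,0,0,0.]))[0].reshape(-1,2)
def crop(c,u0,v0,u1,v1,s,name):
    im=c["image"][v0:v1,u0:u1,::-1]
    cv2.imwrite("pics/"+name,cv2.resize(im,None,fx=s,fy=s,interpolation=cv2.INTER_CUBIC))
E
python3 - <<'E'
from h import *
c=robot.read_camera("top"); P=cloud(c)
np.savez("top0.npz",**c)
for n,uv in dict(bottle=(473,122),carton=(244,112),mouse=(350,106),scr=(499,190),red=(223,184),green=(221,242),d1=(59,216),d2=(100,219),d3=(82,250),d4=(59,285),d5=(97,283),tray=(360,227),board=(390,195),bl=(311,148),wl=(331,173),wr=(415,181),cl=(298,170),cr=(448,184)).items():
    print(n,P[uv[1],uv[0]].round(3))
crop(c,280,120,460,260,4,"b_board.png"); crop(c,20,90,260,350,3,"b_left.png");
E
```

```text
bottle [ 0.704 -0.287  0.057]
carton [0.72  0.285 0.087]
mouse [0.754 0.022 0.03 ]
scr [ 0.53  -0.345  0.055]
red [0.543 0.334 0.075]
green [0.402 0.334 0.078]
d1 [0.464 0.757 0.069]
d2 [0.458 0.648 0.063]
d3 [0.38  0.691 0.066]
d4 [0.292 0.747 0.067]
d5 [0.299 0.644 0.07 ]
tray [ 0.443 -0.002  0.005]
board [ 0.52  -0.075  0.041]
bl [0.639 0.121 0.045]
wl [0.569 0.071 0.075]
wr [ 0.549 -0.132  0.075]
cl [0.574 0.15  0.086]
cr [ 0.541 -0.211  0.082]
```

View pics/b_board.png

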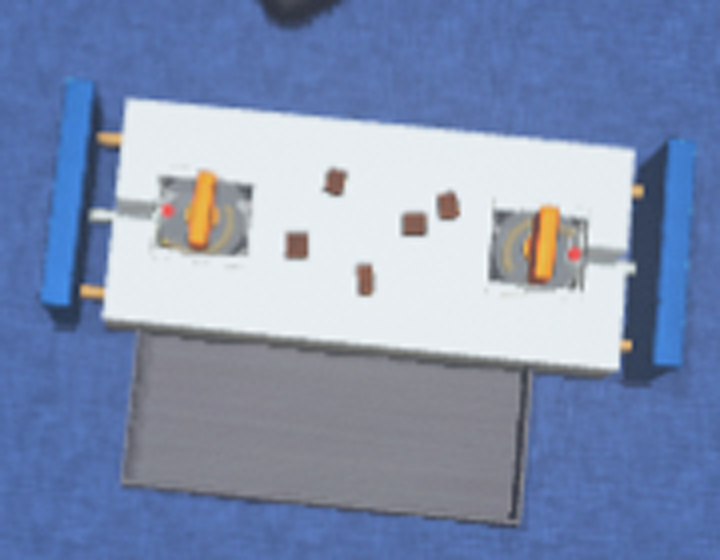

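View pics/b_left.png

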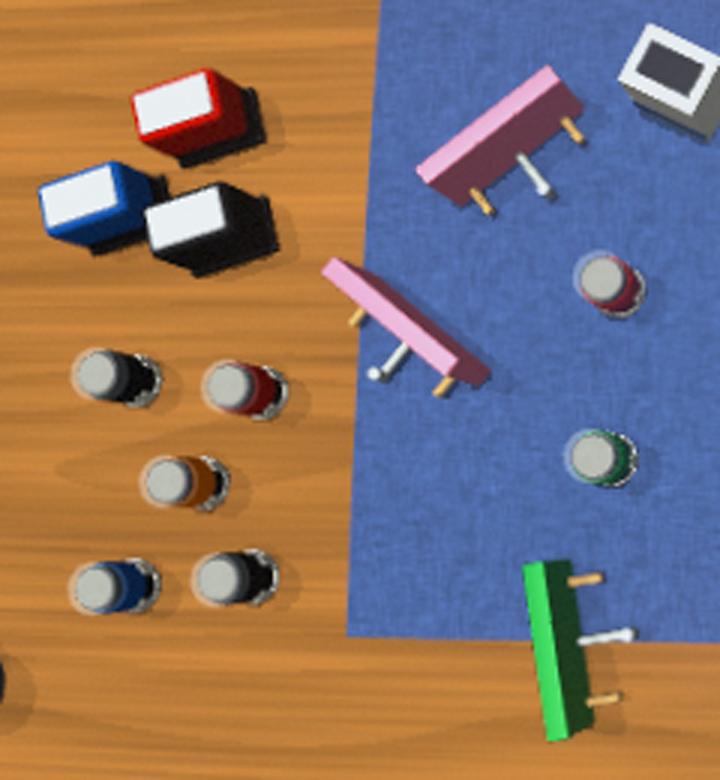

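Run:
```python
from h import *
c=robot.read_camera("scene"); P=cloud(c)
crop(c,310,60,550,240,3,"b_sc.png")
for uv in [(406,88),(424,74),(434,91),(467,94),(443,106),(366,140),(400,163)]: print(uv,P[uv[1],uv[0]].round(3))
```

```text
(406, 88) [0.309 0.642 0.067]
(424, 74) [0.293 0.758 0.068]
(434, 91) [0.385 0.7   0.067]
(467, 94) [0.471 0.768 0.068]
(443, 106) [0.461 0.652 0.069]
(366, 140) [0.418 0.333 0.073]
(400, 163) [0.556 0.331 0.076]
```

View pics/b_sc.png

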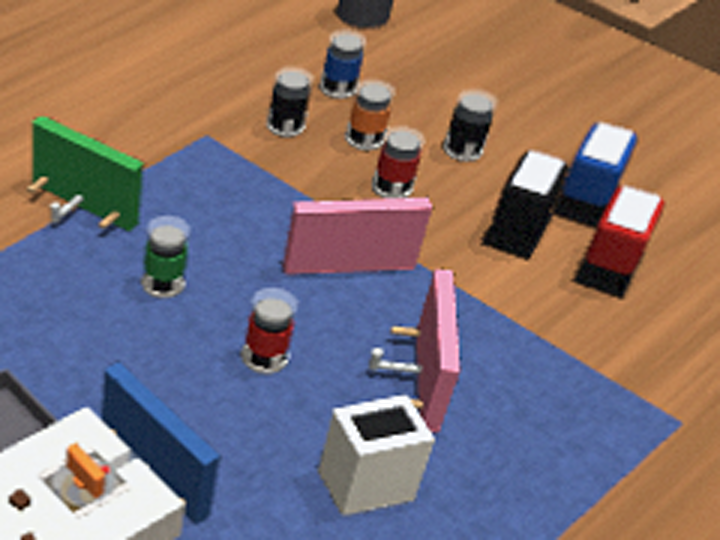

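```bash
cat >> h.py <<'E'
def blob(c,mask,z,min_area=20):
    """largest blob: contour -> minAreaRect on plane z (world mm)"""
    cs,_=cv2.findContours(mask.astype(np.uint8),cv2.RETR_EXTERNAL,cv2.CHAIN_APPROX_NONE)
    out=[]
    for k in cs:
        if cv2.contourArea(k)<min_area: continue
        w=plane(c,k.reshape(-1,2),z)[:,:2]
        (x,y),(a,b),t=cv2.minAreaRect((w*1000).astype(np.float32))
        if a>b: t=t
        else: t=t+90; a,b=b,a
        out.append((round(x),round(y),round(a),round(b),round((t+90)%180-90,1),tuple(k.reshape(-1,2).mean(0).round())))
    return out  # x,y mm, long, short, angle of long axis (deg from x), pixel
def hsv(c): return cv2.cvtColor(c["image"],cv2.COLOR_RGB2HSV)
def go(pos,yaw,st=None):
    """numbers for a move to world TCP pos with tool down, yaw"""
    st=st or robot.observe(); Rn=R.from_euler('xyz',st["tool_rot"]); Rt=R.from_euler('xyz',[np.pi,0,yaw])
    rv=(Rn.inv()*Rt).as_rotvec()/(np.pi/2); t=Rn.inv().apply(np.array(pos)-st["tool_pos"])/0.3
    print("at",st["tool_pos"].round(4),"rot",st["tool_rot"].round(3),"q6",st["qpos"][5].round(2),"-> row",rv.round(3),t.round(4),"rows",int(np.ceil(max(np.linalg.norm(t)*6,np.linalg.norm(rv)*90/8.59))))
E
python3 - <<'E'
from h import *
for n in ("top","scene"):
    c=robot.read_camera(n); H=hsv(c); P=cloud(c)
    z=P[...,2]; y=P[...,1]; x=P[...,0]
    on=(x>.3)&(x<.8)&(abs(y)<.42)
    print(n)
    print("grip",blob(c,on&(abs(H[...,0].astype(int)-20)<8)&(H[...,1]>60)&(z>.045)&(y<-.28),.054))
    print("board",blob(c,on&(H[...,1]<40)&(H[...,2]>120)&(abs(z-.045)<.012)&(y>-.25)&(y<.2),.045,300))
    print("wings",blob(c,on&(abs(H[...,0].astype(int)-13)<6)&(H[...,1]>170)&(H[...,2]>150)&(z>.06),.074,8))
    print("chips",blob(c,on&(H[...,2]<130)&(H[...,1]>80)&(abs(H[...,0].astype(int)-8)<10)&(abs(z-.049)<.015)&(abs(y+.03)<.09),.053,4))
    print("cheeks",blob(c,on&(z>.075)&(abs(H[...,0].astype(int)-108)<10)&(H[...,1]>150)&(y>-.25)&(y<.2),.085,20))
    print("reds",blob(c,on&(z>.05)&(z<.09)&(y>.28)&(x<.65)&(x>.35)&(H[...,1]<60),.076,20))
    print("tray",blob(c,on&(z<.012)&(H[...,1]<60)&(y>-.2)&(y<.15)&(x<.52),.003,200))
E
```

```text
top
grip [(531, -354, 90, 24, 69.4, (np.float64(502.0), np.float64(190.0)))]
board [(562, -31, 321, 141, 84.2, (np.float64(373.0), np.float64(178.0)))]
wings []
chips [(554, 16, 8, 7, -0.4, (np.float64(354.0), np.float64(180.0)))]
cheeks [(543, -211, 138, 17, -5.8, (np.float64(448.0), np.float64(183.0))), (580, 154, 139, 18, -5.9, (np.float64(296.0), np.float64(168.0)))]
reds [(402, 343, 37, 34, -89.7, (np.float64(218.0), np.float64(242.0))), (545, 341, 38, 36, -44.2, (np.float64(220.0), np.float64(183.0)))]
tray [(448, -5, 247, 98, 84.1, (np.float64(361.0), np.float64(226.0)))]
scene
grip [(539, -359, 89, 28, 70.4, (np.float64(183.0), np.float64(308.0)))]
board [(568, -34, 323, 149, 84.1, (np.float64(301.0), np.float64(244.0)))]
wings [(557, -139, 45, 10, -7.6, (np.float64(268.0), np.float64(253.0))), (579, 69, 44, 10, -5.2, (np.float64(338.0), np.float64(214.0)))]
chips [(583, -83, 16, 11, 7.3, (np.float64(294.0), np.float64(252.0))), (571, -62, 14, 11, -0.9, (np.float64(298.0), np.float64(244.0))), (597, -14, 16, 10, -19.5, (np.float64(319.0), np.float64(240.0))), (537, -31, 16, 9, 16.8, (np.float64(298.0), np.float64(230.0))), (558, 11, 17, 12, -2.9, (np.float64(316.0), np.float64(226.0)))]
cheeks [(548, -215, 142, 19, -6.1, (np.float64(239.0), np.float64(266.0))), (587, 148, 143, 23, -5.6, (np.float64(364.0), np.float64(199.0)))]
reds [(561, 328, 46, 37, -41.4, (np.float64(401.0), np.float64(164.0))), (419, 330, 47, 33, -44.9, (np.float64(365.0), np.float64(139.0)))]
tray [(429, 1, 244, 76, 84.0, (np.float64(282.0), np.float64(214.0)))]
```

Run:
```python
from h import *
go([.532,-.355,.2],1.211)
```

```text
at [ 0.1283 -0.509   0.2266] rot [-3.141 -0.     0.247] q6 -0.15 -> row [-0.    -0.    -0.614] [ 1.4304 -0.1691  0.0888] rows 9
```

{"fn": "arm_command", "kwargs": {"motion": [[[0,0,-0.3,0.8,-0.09,0,0.3],[0,0,-0.3,0.8,-0.09,0,0.3],[0,0,-0.3,0.8,-0.09,0,0.3],[0,0,-0.3,0.8,-0.09,0,0.3],[0,0,-0.3,0.8,-0.09,0,0.3]]]}}

```text
time: 0.85
tool_pos: [0.3566, -0.423, 0.2268]
tool_rot: [3.141, -0.0, 0.72]
contact_force: [1.0, 0.1, -0.3]
opening: 0.0604
```

Run:
```python
from h import *
go([.532,-.355,.2],1.211)
```

```text
at [ 0.3566 -0.423   0.2268] rot [ 3.141 -0.     0.72 ] q6 -0.16 -> row [ 0.    -0.    -0.313] [0.5891 0.2148 0.0896] rows 4
```

{"fn": "arm_command", "kwargs": {"motion": [[[0,0,-0.313,0.589,0.215,0,0.3],[0,0,-0.313,0.589,0.215,0,0.3],[0,0,-0.313,0.589,0.215,0.09,0.3],[0,0,-0.313,0.589,0.215,0.09,0.3],[0,0,-0.313,0.589,0.215,0.09,0.3],[0,0,-0.313,0.589,0.215,0.09,0.3]]]}}

```text
time: 1.45
tool_pos: [0.5303, -0.3558, 0.1988]
tool_rot: [-3.14, -0.0, 1.211]
contact_force: [0.8, 0.0, 0.0]
opening: 0.0598
```

Run:
```python
from h import *
c=robot.read_camera("wrist"); crop(c,0,0,640,400,1.2,"c_w.png"); P=cloud(c);H=hsv(c)
z=P[...,2]
print(blob(c,(abs(H[...,0].astype(int)-20)<8)&(H[...,1]>60)&(z>.045)&(z<.062),.054))
print(robot.observe()["tool_pos"],robot.observe()["tool_rot"])
```

```text
[(534, -357, 88, 24, 69.0, (np.float64(325.0), np.float64(184.0)))]
[ 0.52967313 -0.35665239  0.19950327] [-3.14091085e+00  2.76907660e-04  1.20976054e+00]
```

View pics/c_w.png

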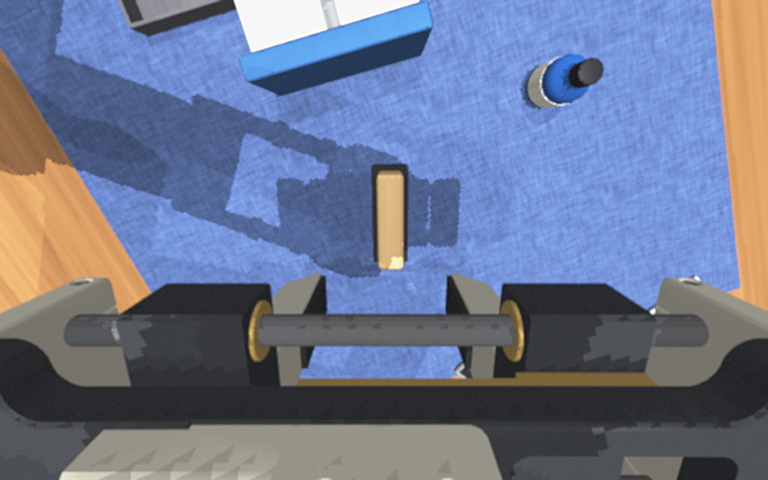

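Run:
```python
from h import *
go([.533,-.356,.023],1.206)
```

```text
at [ 0.5297 -0.3567  0.1995] rot [-3.141  0.     1.21 ] q6 -0.35 -> row [-0.     0.     0.002] [0.0061 0.01   0.5883] rows 4
```

{"fn": "arm_command", "kwargs": {"motion": [[[0,0,0,0.006,0.01,0.2,0.3],[0,0,0,0.006,0.01,0.35,0.3],[0,0,0,0.006,0.01,0.5,0.3],[0,0,0,0.006,0.01,0.55,0.3],[0,0,0,0.006,0.01,0.588,0.3],[0,0,0,0.006,0.01,0.588,0.3]]]}}

```text
time: 2.1
tool_pos: [0.5333, -0.3569, 0.024]
tool_rot: [3.141, 0.0, 1.209]
contact_force: [0.5, 0.6, 0.1]
opening: 0.0595
```

{"fn": "arm_command", "kwargs": {"motion": [[[0,0,0,0,0,0,-1],[0,0,0,0,0,0,-1],[0,0,0,0,0,0,-1],[0,0,0,0,0,0,-1],[0,0,0,0,0,0,-1],[0,0,0,0,0,0,-1]]], "grip_force": 30}}

```text
time: 2.7
tool_pos: [0.5337, -0.3561, 0.0238]
tool_rot: [3.141, 0.0, 1.21]
contact_force: [-0.2, -0.7, 2.9]
opening: 0.0239
```

Run:
```python
from h import *
c=robot.read_camera("wrist"); crop(c,150,150,500,350,2,"c_w2.png")
go([.5,-.25,.16],1.469)
```

```text
at [ 0.5337 -0.3562  0.0238] rot [3.141 0.    1.21 ] q6 -0.35 -> row [ 0.     0.    -0.165] [ 0.2913 -0.2295 -0.4543] rows 4
```

View pics/c_w2.png

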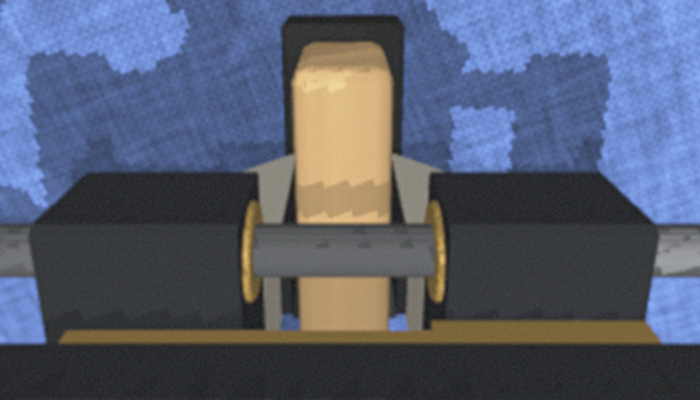

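{"fn": "arm_command", "kwargs": {"motion": [[[0,0,0,0,0,-0.15,-1],[0,0,0,0,0,-0.3,-1],[0,0,0,0,0,-0.45,-1],[0,0,0,0,0,-0.5,-1],[0,0,0,0,0,-0.5,-1]]]}}

```text
time: 3.25
tool_pos: [0.5343, -0.3568, 0.1762]
tool_rot: [3.137, 0.002, 1.21]
contact_force: [-0.8, 0.3, -2.1]
opening: 0.0238
```

```bash
cat >> h.py <<'E'
BC=np.array([.562,-.031]); BY=-.102
def bw(x,y,z): 
    c,s=np.cos(BY),np.sin(BY); return [BC[0]+c*x-s*y,BC[1]+s*x+c*y,z]
def wb(p):
    c,s=np.cos(BY),np.sin(BY); d=np.asarray(p)[...,:2]-BC; return np.stack([c*d[...,0]+s*d[...,1],-s*d[...,0]+c*d[...,1]],-1)
E
python3 - <<'E'
from h import *
go(bw(.095,-.024,.17),BY+np.pi/2)
E
```

```text
at [ 0.5343 -0.3568  0.1762] rot [3.137e+00 2.000e-03 1.210e+00] q6 -0.35 -> row [ 0.003  0.002 -0.165] [1.0523 0.0293 0.0187] rows 7
```

{"fn": "arm_command", "kwargs": {"motion": [[[0,0,-0.165,1.0,0.029,0,-1],[0,0,-0.165,1.0,0.029,0,-1],[0,0,-0.165,1.0,0.029,0,-1],[0,0,-0.165,1.0,0.029,0,-1],[0,0,-0.165,1.0,0.029,0,-1],[0,0,-0.165,1.0,0.029,0,-1],[0,0,-0.165,1.0,0.029,0,-1],[0,0,-0.165,1.0,0.029,0,-1]]]}}

```text
time: 4.05
tool_pos: [0.6467, -0.0768, 0.1706]
tool_rot: [-3.137, -0.0, 1.472]
contact_force: [-0.6, -0.3, -1.7]
opening: 0.0238
```

Run:
```python
from h import *
go(bw(.095,-.024,.17),BY+np.pi/2)
c=robot.read_camera("wrist"); crop(c,0,0,640,400,1.2,"d_w.png");H=hsv(c);P=cloud(c);z=P[...,2]
print("wings",blob(c,(abs(H[...,0].astype(int)-13)<6)&(H[...,1]>170)&(H[...,2]>120)&(z>.06)&(z<.08),.074,8))
c=robot.read_camera("top"); crop(c,280,100,520,280,3,"d_t.png")
```

```text
at [ 0.6467 -0.0768  0.1706] rot [-3.137 -0.     1.472] q6 -0.14 -> row [-0.003 -0.     0.002] [0.0429 0.0204 0.002 ] rows 1
wings [(575, 71, 45, 11, -8.0, (np.float64(214.0), np.float64(28.0)))]
```

View pics/d_w.png

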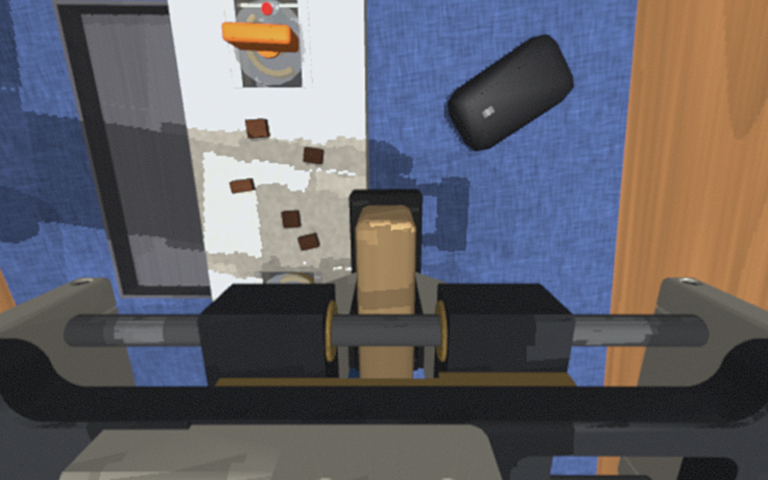

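View pics/d_t.png

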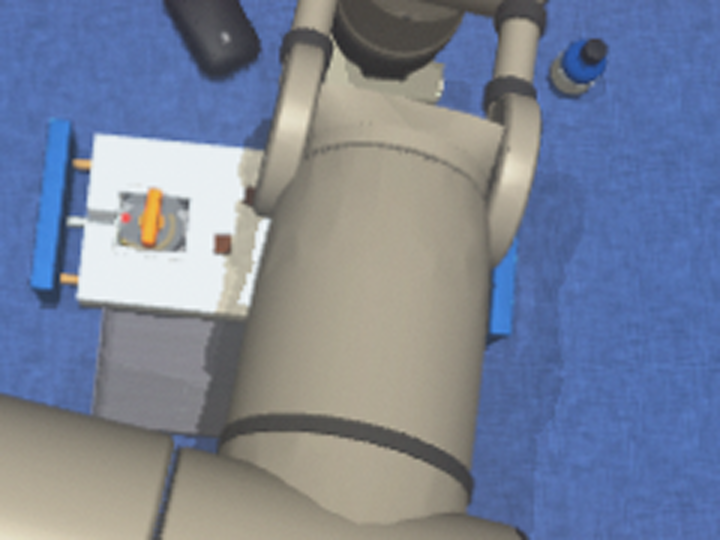

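Run:
```python
from h import *
c=robot.read_camera("wrist");H=hsv(c);P=cloud(c);z=P[...,2]
hh=H[...,0].astype(int)
for b in blob(c,(H[...,2]<150)&(H[...,1]>70)&((hh<18))&(abs(z-.049)<.012)&(P[...,0]<.64)&(P[...,1]>-.12)&(P[...,1]<.05),.051,10): print(b,(wb(np.array(b[:2])/1000)*1000).round())
w=(H[...,1]<50)&(H[...,2]>100)&(abs(z-.045)<.008)&(P[...,1]>-.15)
# right/left edges of board at rows
for v in (60,100,150,180):
    u=np.where(w[v])[0]; u=u[(u>100)&(u<330)]
    if len(u): print(v,(wb(plane(c,[[u.min(),v],[u.max(),v]],.045))*1000).round(1).tolist())
```

```text
(580, -81, 15, 11, 8.5, (np.float64(256.0), np.float64(199.0))) [ 23. -48.]
(568, -60, 14, 12, -5.8, (np.float64(242.0), np.float64(180.0))) [  9. -28.]
(533, -29, 18, 9, 2.1, (np.float64(201.0), np.float64(152.0))) [-29.  -1.]
(595, -11, 14, 11, -15.1, (np.float64(260.0), np.float64(127.0))) [31. 23.]
(555, 13, 16, 13, -2.3, (np.float64(213.0), np.float64(104.0))) [-11.  43.]
60 [[-68.3, 82.2], [71.9, 82.2]]
100 [[-68.4, 47.8], [71.2, 47.7]]
150 [[-68.1, 0.9], [71.4, 0.9]]
180 [[-68.7, -29.4], [56.6, -29.4]]
```

```bash
sed -i 's/BC=np.array(\[.562/BC=np.array([.563/' h.py
python3 - <<'E'
from h import *
go(bw(.075,.012,.0705),BY+np.pi/2)
E
```

```text
at [ 0.6466 -0.0796  0.172 ] rot [-3.139  0.     1.467] q6 -0.14 -> row [-0.001  0.    -0.001] [ 0.1729 -0.0434  0.3385] rows 3
```

{"fn": "arm_command", "kwargs": {"motion": [[[0,0,0,0.173,-0.043,0,-1],[0,0,0,0.173,-0.043,0.15,-1],[0,0,0,0.173,-0.043,0.25,-1],[0,0,0,0.173,-0.043,0.31,-1],[0,0,0,0.173,-0.043,0.31,-1],[0,0,0,0.173,-0.043,0.31,-1]]]}}

```text
time: 4.8
tool_pos: [0.64, -0.0268, 0.0806]
tool_rot: [3.142, 0.0, 1.467]
contact_force: [1.3, 0.2, -1.1]
opening: 0.0237
```

Run:
```python
from h import *
go(bw(.075,.012,.0705),BY+np.pi/2)
c=robot.read_camera("wrist"); crop(c,0,0,640,400,1.2,"e_w.png")
```

```text
at [ 0.64   -0.0268  0.0806] rot [3.142 0.    1.467] q6 -0.06 -> row [ 0.     0.    -0.001] [-0.     -0.004   0.0338] rows 1
```

View pics/e_w.png

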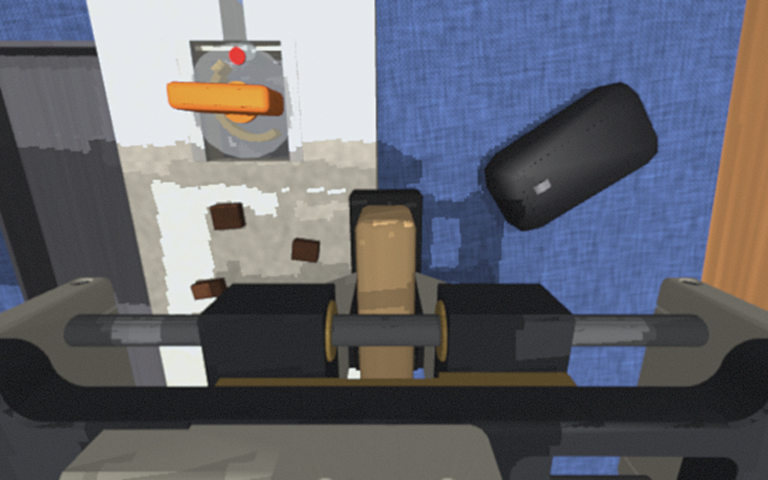

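{"fn": "arm_command", "kwargs": {"motion": [[[0,0,0,0,-0.004,0.034,-1],[0,0,0,0,-0.004,0.034,-1],[0,0,0,0,-0.035,0.034,-1],[0,0,0,0,-0.07,0.034,-1],[0,0,0,0,-0.105,0.034,-1],[0,0,0,0,-0.14,0.034,-1],[0,0,0,0,-0.175,0.034,-1],[0,0,0,0,-0.21,0.034,-1]]]}}

```text
time: 5.65
tool_pos: [0.5771, -0.0191, 0.0706]
tool_rot: [3.141, 0.0, 1.469]
contact_force: [0.1, -0.8, -2.1]
opening: 0.024
```

Run:
```python
from h import *
st=robot.observe();print((wb(st["tool_pos"])*1000).round(1))
go(bw(-.068,.012,.0705),BY+np.pi/2)
c=robot.read_camera("wrist"); crop(c,0,0,640,400,1.2,"e_w2.png")
```

```text
[12.8 13.3]
at [ 0.5771 -0.0191  0.0706] rot [3.141 0.    1.469] q6 -0.06 -> row [0.001 0.    0.   ] [-4.300e-03 -2.693e-01  1.000e-04] rows 2
```

View pics/e_w2.png

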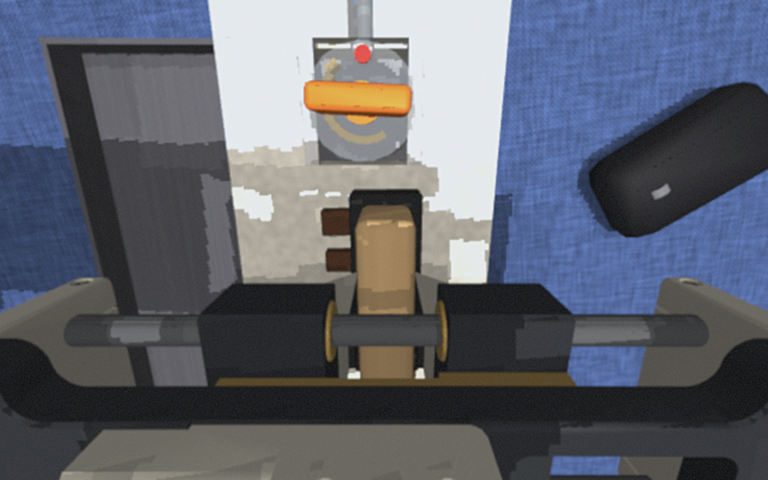

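{"fn": "arm_command", "kwargs": {"motion": [[[0,0,0,0,-0.035,0,-1],[0,0,0,0,-0.07,0,-1],[0,0,0,0,-0.105,0,-1],[0,0,0,0,-0.14,0,-1],[0,0,0,0,-0.175,0,-1],[0,0,0,0,-0.21,0,-1],[0,0,0,0,-0.245,0,-1],[0,0,0,0,-0.28,0,-1]]]}}

```text
time: 6.5
tool_pos: [0.4929, -0.0104, 0.0701]
tool_rot: [-3.142, 0.0, 1.469]
contact_force: [-0.7, -0.4, -1.9]
opening: 0.0236
```

{"fn": "arm_command", "kwargs": {"motion": [[[0,0,0,0,-0.01,0,-1],[0,0,0,0,-0.01,0,-1],[0,0,0,0,-0.01,-0.1,-1],[0,0,0,0,-0.01,-0.2,-1],[0,0,0,0,-0.01,-0.25,-1]]]}}

```text
time: 7.0
tool_pos: [0.4923, -0.0105, 0.1475]
tool_rot: [3.138, 0.0, 1.469]
contact_force: [0.7, -1.1, -2.5]
opening: 0.0238
```

Run:
```python
from h import *
go(bw(.075,-.026,.12),BY+np.pi/2)
c=robot.read_camera("wrist"); crop(c,0,0,640,400,1,"e_w3.png")
c=robot.read_camera("scene"); crop(c,200,160,400,310,3,"e_s3.png")
```

```text
at [ 0.4923 -0.0105  0.1475] rot [3.138 0.    1.469] q6 -0.08 -> row [0.003 0.    0.   ] [-0.1307  0.491   0.0937] rows 4
```

View pics/e_w3.png

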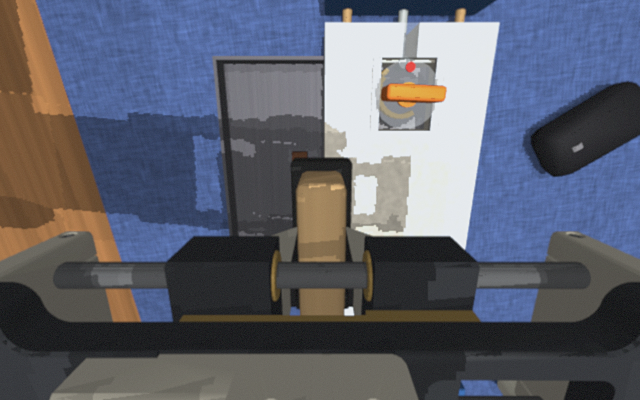

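View pics/e_s3.png

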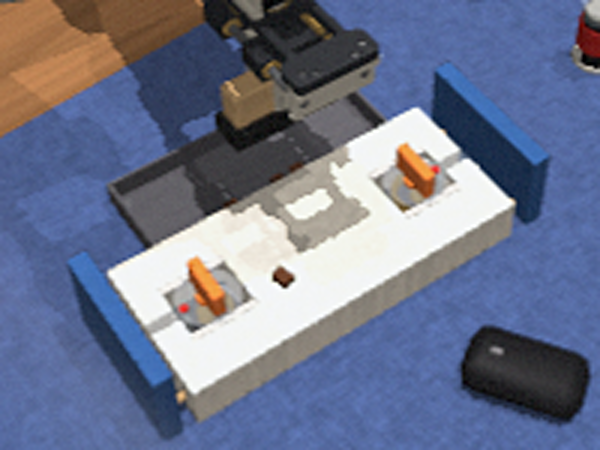

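{"fn": "arm_command", "kwargs": {"motion": [[[0,0,0,-0.131,0.491,0,-1],[0,0,0,-0.131,0.491,0,-1],[0,0,0,-0.131,0.491,0,-1],[0,0,0,-0.131,0.491,0,-1],[0,0,0,-0.131,0.491,0.1,-1],[0,0,0,-0.131,0.491,0.2,-1],[0,0,0,-0.131,0.491,0.22,-1],[0,0,0,-0.131,0.491,0.22,-1]]]}}

```text
time: 7.9
tool_pos: [0.632, -0.0639, 0.0773]
tool_rot: [-3.138, -0.0, 1.469]
contact_force: [-0.2, -0.2, -0.9]
opening: 0.0239
```

Run:
```python
from h import *
go(bw(.07,-.026,.0705),BY+np.pi/2)
```

```text
at [ 0.632  -0.0639  0.0773] rot [-3.138 -0.     1.469] q6 -0.12 -> row [-0.002 -0.     0.   ] [-0.0009 -0.0066  0.0228] rows 1
```

{"fn": "arm_command", "kwargs": {"motion": [[[0,0,0,0,-0.004,0.022,-1],[0,0,0,0,-0.004,0.022,-1],[0,0,0,0,-0.035,0.022,-1],[0,0,0,0,-0.07,0.022,-1],[0,0,0,0,-0.105,0.022,-1],[0,0,0,0,-0.14,0.022,-1],[0,0,0,0,-0.175,0.022,-1],[0,0,0,0,-0.21,0.022,-1]]]}}

```text
time: 8.7
tool_pos: [0.5708, -0.058, 0.0738]
tool_rot: [3.139, 0.0, 1.469]
contact_force: [-0.0, 0.5, -2.5]
opening: 0.0239
```

{"fn": "arm_command", "kwargs": {"motion": [[[0,0,0,0,-0.035,0,-1],[0,0,0,0,-0.07,0,-1],[0,0,0,0,-0.105,0,-1],[0,0,0,0,-0.14,0,-1],[0,0,0,0,-0.175,0,-1],[0,0,0,0,-0.21,0,-1],[0,0,0,0,-0.245,0,-1],[0,0,0,0,-0.265,0,-1]]]}}

```text
time: 9.5
tool_pos: [0.4903, -0.0497, 0.0726]
tool_rot: [-3.141, 0.0, 1.469]
contact_force: [0.2, 0.8, -2.6]
opening: 0.0235
```

{"fn": "arm_command", "kwargs": {"motion": [[[0,0,0,0,0,0,-1],[0,0,0,0,0,0,-1],[0,0,0,0,0,-0.1,-1],[0,0,0,0,0,-0.2,-1],[0,0,0,0,0,-0.3,-1],[0,0,0,0,0,-0.3,-1]]]}}

```text
time: 10.1
tool_pos: [0.4944, -0.0505, 0.1663]
tool_rot: [3.133, 0.001, 1.469]
contact_force: [0.2, 0.5, -1.2]
opening: 0.0238
```

Run:
```python
from h import *
go([.53,-.355,.16],1.209)
c=robot.read_camera("scene"); crop(c,180,150,400,310,3,"f_s.png")
```

```text
at [ 0.4944 -0.0505  0.1663] rot [3.133e+00 1.000e-03 1.469e+00] q6 -0.15 -> row [0.005 0.    0.166] [-0.9977  0.2212  0.0244] rows 7
```

View pics/f_s.png

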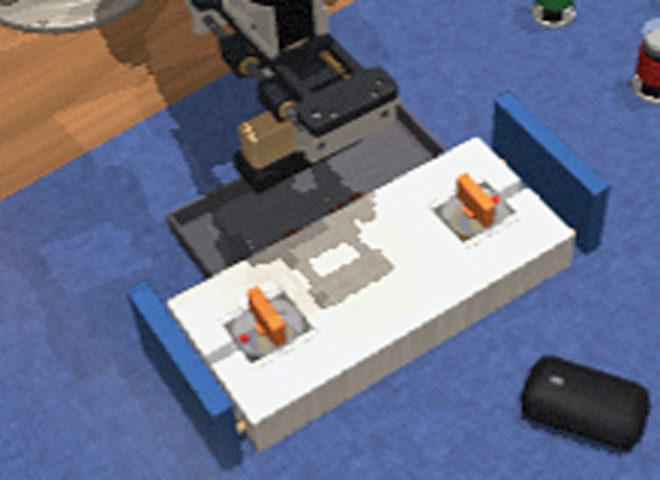

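{"fn": "arm_command", "kwargs": {"motion": [[[0,0,0.166,-1.0,0.15,0.02,-1],[0,0,0.166,-1.0,0.15,0.02,-1],[0,0,0.166,-1.0,0.15,0.02,-1],[0,0,0.166,-1.0,0.15,0.02,-1],[0,0,0.166,-1.0,0.15,0.02,-1],[0,0,0.166,-1.0,0.15,0.02,-1],[0,0,0.166,-1.0,0.15,0.02,-1],[0,0,0.166,-1.0,0.15,0.02,-1]]]}}

```text
time: 10.95
tool_pos: [0.5047, -0.3535, 0.154]
tool_rot: [-3.138, -0.001, 1.206]
contact_force: [0.6, -0.0, -1.9]
opening: 0.0235
```

Run:
```python
from h import *
go([.51,-.375,.025],1.209)
```

```text
at [ 0.5047 -0.3535  0.154 ] rot [-3.138e+00 -1.000e-03  1.206e+00] q6 -0.37 -> row [-0.002 -0.001 -0.002] [-0.0612  0.0434  0.4297] rows 3
```

{"fn": "arm_command", "kwargs": {"motion": [[[0,0,0,-0.061,0.043,0.15,-1],[0,0,0,-0.061,0.043,0.28,-1],[0,0,0,-0.061,0.043,0.36,-1],[0,0,0,-0.061,0.043,0.41,-1],[0,0,0,-0.061,0.043,0.425,-1],[0,0,0,-0.061,0.043,0.425,-1],[0,0,0,-0.061,0.043,0.425,-1]]]}}

```text
time: 11.65
tool_pos: [0.5122, -0.3748, 0.0306]
tool_rot: [3.139, 0.001, 1.209]
contact_force: [0.1, -0.0, -2.1]
opening: 0.0237
```

{"fn": "arm_command", "kwargs": {"motion": [[[0,0,0,0,0,0.01,-1],[0,0,0,0,0,0.019,-1],[0,0,0,0,0,0.019,-1],[0,0,0,0,0,0.019,-1]]]}}

```text
time: 12.05
tool_pos: [0.5116, -0.3748, 0.0238]
tool_rot: [3.14, 0.0, 1.208]
contact_force: [0.9, 0.1, 0.6]
opening: 0.024
```

Standing on the desk (weight gone from the wrist). Open and lift.

{"fn": "arm_command", "kwargs": {"motion": [[[0,0,0,0,0,0,0.3],[0,0,0,0,0,0,0.3],[0,0,0,0,0,0,0.3],[0,0,0,0,0,-0.15,0.3],[0,0,0,0,0,-0.3,0.3],[0,0,0,0,0,-0.45,0.3],[0,0,0,0,0,-0.6,0.3],[0,0,0,0,0,-0.6,0.3]]]}}

```text
time: 12.85
tool_pos: [0.5137, -0.3766, 0.2111]
tool_rot: [3.129, 0.005, 1.208]
contact_force: [0.7, -0.3, 0.5]
opening: 0.0595
```

Run:
```python
from h import *
c=robot.read_camera("wrist"); crop(c,0,0,640,400,1,"g_w.png")
c=robot.read_camera("top");P=cloud(c);H=hsv(c)
m=(P[...,2]>.07)&(P[...,2]<.1)&(abs(H[...,0].astype(int)-108)<10)&(H[...,1]>150)&(P[...,1]>-.25)&(P[...,1]<.2)&(P[...,0]>.4)&(P[...,0]<.7)
for b in blob(c,m,.085): print(b,(wb(np.array(b[:2])/1000)*1000).round(1))
go(bw(0,-.225,.15),BY)
go(bw(0,-.225,.15),BY+np.pi)
```

```text
(544, -211, 138, 17, -5.7, (np.float64(448.0), np.float64(183.0))) [  -0.6 -181. ]
(580, 154, 139, 18, -5.9, (np.float64(296.0), np.float64(168.0))) [ -1.9 185.8]
at [ 0.5116 -0.3747  0.2046] rot [3.139e+00 1.000e-03 1.208e+00] q6 -0.39 -> row [ 0.002 -0.     0.834] [ 0.4075 -0.0534  0.1814] rows 9
at [ 0.5116 -0.3747  0.2046] rot [3.139e+00 1.000e-03 1.208e+00] q6 -0.39 -> row [ 0.     0.002 -1.166] [ 0.4075 -0.0534  0.1814] rows 13
```

View pics/g_w.png

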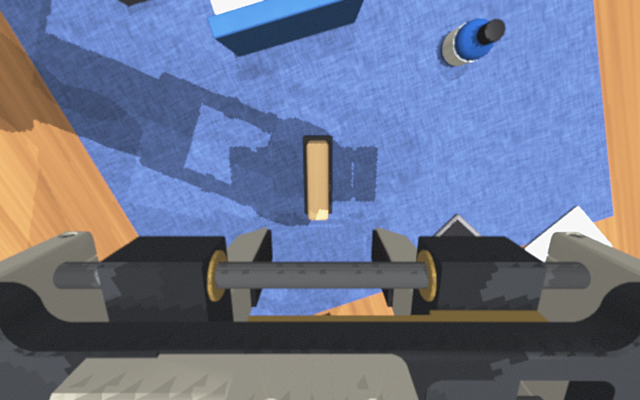

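Run:
```python
from h import *
go(bw(0,-.218,.15),BY+np.pi/2)
```

```text
at [ 0.5116 -0.3747  0.2046] rot [3.139e+00 1.000e-03 1.208e+00] q6 -0.39 -> row [ 0.001  0.001 -0.166] [ 0.4301 -0.0594  0.1814] rows 3
```

{"fn": "arm_command", "kwargs": {"motion": [[[0,0,-0.166,0.43,-0.06,0,-1],[0,0,-0.166,0.43,-0.06,0.1,-1],[0,0,-0.166,0.43,-0.06,0.18,-1],[0,0,-0.166,0.43,-0.06,0.3,-1],[0,0,-0.166,0.43,-0.06,0.4,-1],[0,0,-0.166,0.43,-0.06,0.5,-1],[0,0,-0.166,0.43,-0.06,0.54,-1],[0,0,-0.166,0.43,-0.06,0.54,-1]]]}}

```text
time: 13.75
tool_pos: [0.5385, -0.2465, 0.0386]
tool_rot: [-3.136, -0.003, 1.469]
contact_force: [-0.2, 0.7, 0.8]
opening: 0.0019
```

Run:
```python
from h import *
st=robot.observe();print(wb(st["tool_pos"])*1000,st["opening"],st["contact_force"])
go(bw(0,-.2,.04),BY+np.pi/2)
c=robot.read_camera("scene"); crop(c,180,150,400,310,3,"h_s.png")
```

```text
[  -2.39863601 -216.92058635] 0.0019468100453753356 [-0.17440812  0.70535692  0.82911883]
at [ 0.5385 -0.2465  0.0386] rot [-3.136e+00 -3.000e-03  1.469e+00] q6 -0.46 -> row [-0.003 -0.002 -0.   ] [ 0.0564  0.008  -0.0046] rows 1
```

View pics/h_s.png

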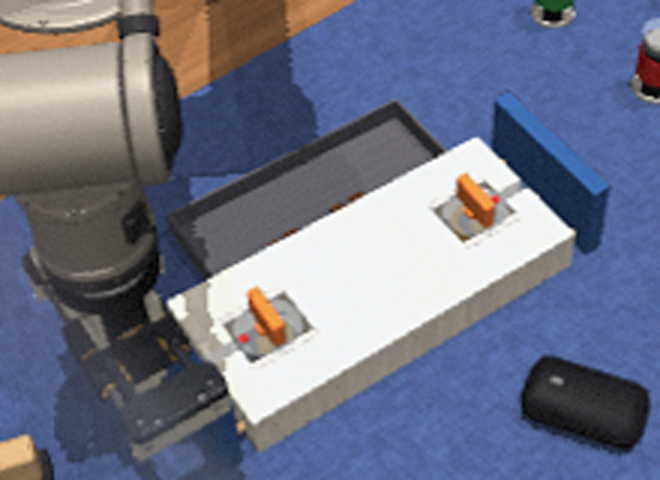

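{"fn": "arm_command", "kwargs": {"motion": [[[0,0,0,0.02,0.008,0,-1],[0,0,0,0.04,0.008,0,-1],[0,0,0,0.05,0.008,0,-1],[0,0,0,0.055,0.008,0,-1],[0,0,0,0.06,0.008,0,-1],[0,0,0,0.064,0.008,0,-1],[0,0,0,0.068,0.008,0,-1],[0,0,0,0.072,0.008,0,-1]]]}}

```text
time: 14.6
tool_pos: [0.5452, -0.2269, 0.0417]
tool_rot: [3.14, 0.001, 1.468]
contact_force: [-0.1, -4.7, 3.0]
opening: 0.0005
```

Run:
```python
from h import *
st=robot.observe();print(wb(st["tool_pos"])*1000,st["contact_force"])
```

```text
[   2.22873478 -196.69111203] [-0.11109212 -4.68718945  2.98470469]
```

{"fn": "arm_command", "kwargs": {"motion": [[[0,0,0,0.004,0,0,-1],[0,0,0,0.007,0,0,-1],[0,0,0,0.007,0,0,-1],[0,0,0,0.007,0,0,-1]]]}}

```text
time: 15.0
tool_pos: [0.5452, -0.2243, 0.0414]
tool_rot: [3.141, 0.0, 1.469]
contact_force: [0.1, -4.4, 3.4]
opening: 0.0007
```

Run:
```python
from h import *
st=robot.observe();print(wb(st["tool_pos"])*1000,st["contact_force"])
```

```text
[   1.94914312 -194.15617887] [ 0.14404773 -4.42324136  3.44163056]
```

{"fn": "arm_command", "kwargs": {"motion": [[[0,0,0,0.004,0,0,-1],[0,0,0,0.007,0,0,-1],[0,0,0,0.007,0,0,-1],[0,0,0,0.007,0,0,-1]]]}}

```text
time: 15.4
tool_pos: [0.5454, -0.224, 0.0415]
tool_rot: [3.14, 0.003, 1.469]
contact_force: [-0.2, -10.2, 1.1]
opening: 0.0002
```

Run:
```python
from h import *
st=robot.observe();print(wb(st["tool_pos"])*1000,st["contact_force"])
c=robot.read_camera("scene"); crop(c,210,210,310,310,6,"h_s2.png")
```

```text
[   2.1686001  -193.74815793] [ -0.23604604 -10.20431373   1.12517954]
```

View pics/h_s2.png

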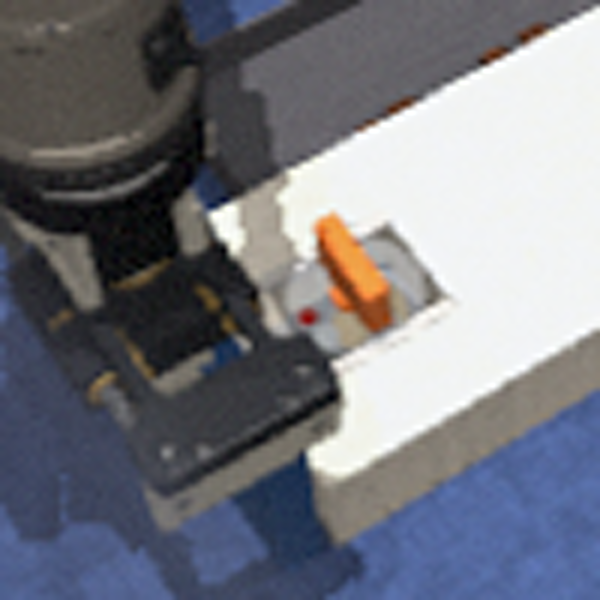

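{"fn": "arm_command", "kwargs": {"motion": [[[0,0,0,-0.02,0,0,-1],[0,0,0,-0.05,0,0,-1],[0,0,0,-0.05,0,-0.1,-1],[0,0,0,-0.05,0,-0.25,-1],[0,0,0,-0.05,0,-0.4,-1],[0,0,0,-0.05,0,-0.5,-1],[0,0,0,-0.05,0,-0.5,-1]]]}}

```text
time: 16.15
tool_pos: [0.5455, -0.2377, 0.1959]
tool_rot: [3.134, 0.002, 1.469]
contact_force: [-0.8, -0.5, -0.6]
opening: 0.0002
```

Run:
```python
from h import *
c=robot.read_camera("wrist"); crop(c,120,0,520,250,2,"i_w.png");H=hsv(c);P=cloud(c)
m=(P[...,2]>.06)&(P[...,2]<.08)&(abs(H[...,0].astype(int)-13)<6)&(H[...,1]>150)
for b in blob(c,m,.074): print(b,(wb(np.array(b[:2])/1000)*1000).round(1))
m=(P[...,2]>.075)&(P[...,2]<.1)&(abs(H[...,0].astype(int)-108)<12)&(H[...,1]>110)
for b in blob(c,m,.085): print(b,(wb(np.array(b[:2])/1000)*1000).round(1))
go(bw(0,-.105,.13),BY+np.pi)
```

```text
(553, -138, 44, 13, -7.6, (np.float64(317.0), np.float64(84.0))) [   0.9 -107.5]
(546, -206, 139, 18, -5.9, (np.float64(317.0), np.float64(161.0))) [   0.9 -175.8]
at [ 0.5444 -0.2371  0.193 ] rot [3.139e+00 1.000e-03 1.469e+00] q6 -0.44 -> row [ 0.001  0.002 -1.   ] [ 0.3398 -0.0087  0.2099] rows 11
```

View pics/i_w.png

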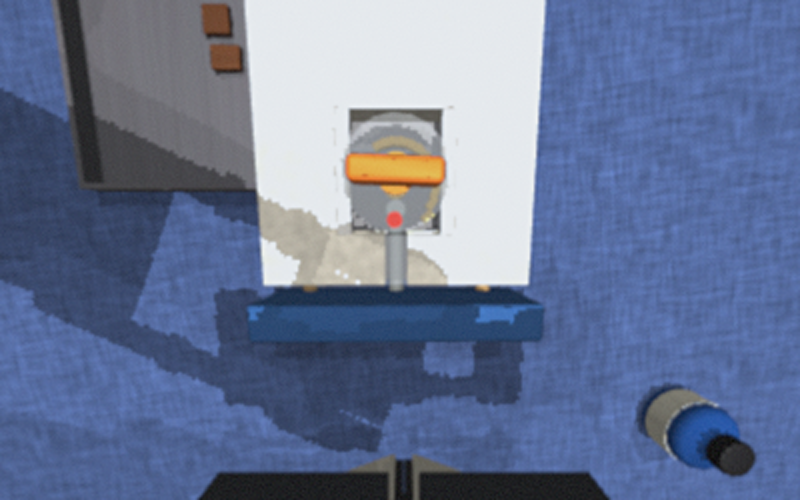

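{"fn": "arm_command", "kwargs": {"motion": [[[0,0,-0.98,0.34,-0.009,0,-0.2],[0,0,-0.98,0.34,-0.009,0,-0.2],[0,0,-0.98,0.34,-0.009,0,-0.2],[0,0,-0.98,0.34,-0.009,0.1,-0.2],[0,0,-0.98,0.34,-0.009,0.2,-0.2],[0,0,-0.98,0.34,-0.009,0.2,-0.2],[0,0,-0.98,0.34,-0.009,0.2,-0.2],[0,0,-0.98,0.34,-0.009,0.2,-0.2]]]}}

```text
time: 17.0
tool_pos: [0.5499, -0.1345, 0.1287]
tool_rot: [-3.142, -0.005, 2.675]
contact_force: [-0.3, 0.4, -0.4]
opening: 0.0366
```

Run:
```python
from h import *
go(bw(0,-.105,.13),BY+np.pi-.03)
```

```text
at [ 0.5499 -0.1345  0.1287] rot [-3.142 -0.005  2.675] q6 -1.48 -> row [ 0.001 -0.003 -0.213] [-0.0084  0.0007 -0.0044] rows 3
```

{"fn": "arm_command", "kwargs": {"motion": [[[0,0,-0.213,-0.008,0,0,-0.2],[0,0,-0.213,-0.008,0,0,-0.2],[0,0,-0.213,-0.008,0,0,-0.2],[0,0,-0.213,-0.008,0,0,-0.2],[0,0,-0.213,-0.008,0,0,-0.2]]]}}

```text
time: 17.5
tool_pos: [0.5527, -0.1359, 0.1299]
tool_rot: [3.141, -0.003, 3.002]
contact_force: [-0.6, 0.2, 0.4]
opening: 0.0366
```

Run:
```python
from h import *
go(bw(0,-.105,.05),BY+np.pi-.03)
c=robot.read_camera("wrist"); crop(c,120,80,520,400,1.8,"j_w.png");H=hsv(c);P=cloud(c)
m=(P[...,2]>.06)&(P[...,2]<.08)&(abs(H[...,0].astype(int)-13)<6)&(H[...,1]>150)
for b in blob(c,m,.074): print(b,(wb(np.array(b[:2])/1000)*1000).round(1))
```

```text
at [ 0.5527 -0.1359  0.1299] rot [ 3.141e+00 -3.000e-03  3.002e+00] q6 -1.81 -> row [ 0.001 -0.002 -0.005] [0.0009 0.0012 0.2663] rows 2
(550, -137, 47, 11, -7.6, (np.float64(321.0), np.float64(210.0))) [  -2.1 -106.8]
(571, 65, 46, 24, -8.4, (np.float64(581.0), np.float64(200.0))) [-1.8 96.3]
```

View pics/j_w.png

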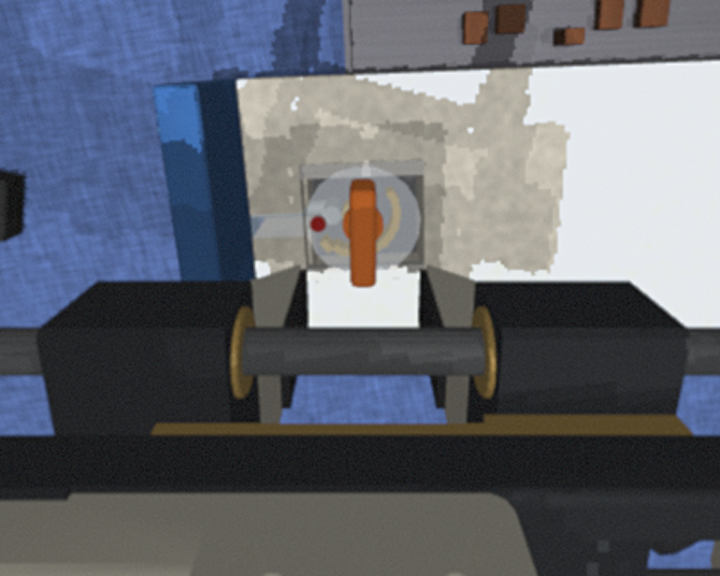

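{"fn": "arm_command", "kwargs": {"motion": [[[0,0,-0.004,-0.002,0.002,0.12,-0.2],[0,0,-0.004,-0.002,0.002,0.22,-0.2],[0,0,-0.004,-0.002,0.002,0.267,-0.2],[0,0,-0.004,-0.002,0.002,0.267,-0.2],[0,0,-0.004,-0.002,0.002,0.267,-1],[0,0,-0.004,-0.002,0.002,0.267,-1],[0,0,-0.004,-0.002,0.002,0.267,-1],[0,0,-0.004,-0.002,0.002,0.267,-1]]], "grip_force": 25}}

```text
time: 18.35
tool_pos: [0.5547, -0.1363, 0.0522]
tool_rot: [-3.141, 0.002, 3.01]
contact_force: [-0.0, 0.9, 3.4]
opening: 0.0118
```

{"fn": "arm_command", "kwargs": {"motion": [[[0,0,0.06,0.008,0,0,-1],[0,0,0.15,0.008,0,0,-1],[0,0,0.24,0.008,0,0,-1],[0,0,0.33,0.008,0,0,-1],[0,0,0.42,0.008,0,0,-1],[0,0,0.51,0.008,0,0,-1],[0,0,0.6,0.008,0,0,-1],[0,0,0.66,0.008,0,0,-1]]]}}

```text
time: 19.15
tool_pos: [0.5536, -0.1376, 0.0522]
tool_rot: [3.139, 0.005, 1.968]
contact_force: [4.1, -7.4, -2.0]
opening: 0.0116
```

Run:
```python
from h import *
st=robot.observe();print(st["tool_pos"],st["tool_rot"],st["contact_force"].round(1),st["torque"].round(2),st["opening"],st["qpos"][5])
```

```text
[ 0.55362687 -0.13763239  0.0522322 ] [3.13893919 0.0052114  1.96799368] [ 4.1 -7.4 -2. ] [-1.14 -0.51  0.06] 0.01160144141045351 -0.7726993273454771
```

{"fn": "arm_command", "kwargs": {"motion": [[[0,0,0.09,-0.005,0,0,-1],[0,0,0.18,-0.005,0,0,-1],[0,0,0.27,-0.005,0,0,-1],[0,0,0.36,-0.005,0,0,-1],[0,0,0.45,-0.005,0,0,-1],[0,0,0.54,-0.005,0,0,-1],[0,0,0.62,-0.005,0,0,-1],[0,0,0.66,-0.005,0,0,-1]]]}}

```text
time: 19.95
tool_pos: [0.552, -0.1376, 0.0522]
tool_rot: [3.141, 0.001, 0.932]
contact_force: [-4.4, -1.4, 5.2]
opening: 0.0123
```

Run:
```python
from h import *
st=robot.observe();print(st["tool_pos"],st["tool_rot"],st["contact_force"].round(1),st["torque"].round(2),st["opening"],st["qpos"][5])
c=robot.read_camera("scene"); crop(c,200,200,320,300,6,"k_s.png")
```

```text
[ 0.55195811 -0.13755652  0.05216575] [3.14130858e+00 1.29120777e-03 9.32286044e-01] [-4.4 -1.4  5.2] [-0.38  0.76  0.12] 0.01230487139383376 0.26130837257921435
```

View pics/k_s.png

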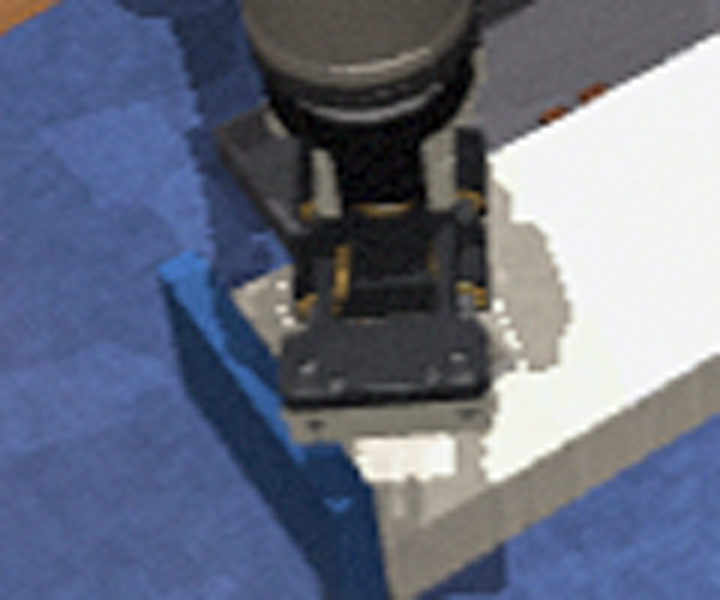

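{"fn": "arm_command", "kwargs": {"motion": [[[0,0,0.09,-0.002,-0.002,0,-1],[0,0,0.18,-0.002,-0.002,0,-1],[0,0,0.27,-0.002,-0.002,0,-1],[0,0,0.36,-0.002,-0.002,0,-1],[0,0,0.45,-0.002,-0.002,0,-1],[0,0,0.54,-0.002,-0.002,0,-1],[0,0,0.62,-0.002,-0.002,0,-1],[0,0,0.68,-0.002,-0.002,0,-1]]]}}

```text
time: 20.8
tool_pos: [0.5511, -0.1361, 0.0522]
tool_rot: [-3.141, 0.001, -0.136]
contact_force: [-3.4, 3.4, 6.7]
opening: 0.0121
```

{"fn": "arm_command", "kwargs": {"motion": [[[0,0,0.02,0,0,0,-1],[0,0,0.02,0,0,0,-1],[0,0,0.02,0,0,0,-1]]]}}

```text
time: 21.1
tool_pos: [0.5512, -0.1361, 0.0522]
tool_rot: [-3.141, 0.001, -0.162]
contact_force: [-2.9, 4.3, 6.8]
opening: 0.0123
```

Run:
```python
from h import *
st=robot.observe();print(st["tool_pos"],st["tool_rot"],st["contact_force"].round(1),st["torque"].round(2),st["opening"],st["qpos"][5])
```

```text
[ 0.55117995 -0.13613039  0.05219126] [-3.14105867e+00  7.22876237e-04 -1.61768136e-01] [-2.9  4.3  6.8] [0.78 0.55 0.54] 0.012256615995684329 1.3549644664679565
```

{"fn": "arm_command", "kwargs": {"motion": [[[0,0,0,0,0,0,-0.2],[0,0,0,0,0,0,-0.2],[0,0,0,0,0,0,-0.2],[0,0,0,0,0,-0.1,-0.2],[0,0,0,0,0,-0.25,-0.2],[0,0,0,0,0,-0.4,-0.2],[0,0,0,0,0,-0.4,-0.2]]]}}

```text
time: 21.8
tool_pos: [0.555, -0.1385, 0.1778]
tool_rot: [3.139, -0.012, -0.163]
contact_force: [1.4, -0.3, -0.2]
opening: 0.0365
```

Run:
```python
from h import *
c=robot.read_camera("wrist"); crop(c,120,0,520,400,1.5,"l_w.png");H=hsv(c);P=cloud(c)
m=(P[...,2]>.06)&(P[...,2]<.08)&(abs(H[...,0].astype(int)-13)<6)&(H[...,1]>150)
for b in blob(c,m,.074): print(b,(wb(np.array(b[:2])/1000)*1000).round(1))
m=(P[...,2]>.075)&(P[...,2]<.1)&(abs(H[...,0].astype(int)-108)<12)&(H[...,1]>110)
for b in blob(c,m,.085): print(b,(wb(np.array(b[:2])/1000)*1000).round(1))
go(bw(0,.225,.2),BY+np.pi/2)
```

```text
(576, 65, 46, 23, -5.7, (np.float64(107.0), np.float64(210.0))) [ 3.2 96.8]
(555, -138, 46, 11, -9.2, (np.float64(319.0), np.float64(198.0))) [   2.9 -107.3]
(600, 145, 102, 30, -6.2, (np.float64(11.0), np.float64(203.0))) [ 18.9 178.9]
(563, -201, 104, 20, -5.4, (np.float64(388.0), np.float64(178.0))) [  17.3 -169.1]
at [ 0.5534 -0.1379  0.1745] rot [ 3.14  -0.007 -0.163] q6 1.36 -> row [ 0.005 -0.003 -1.039] [-0.0718 -1.1051 -0.0874] rows 11
```

View pics/l_w.png

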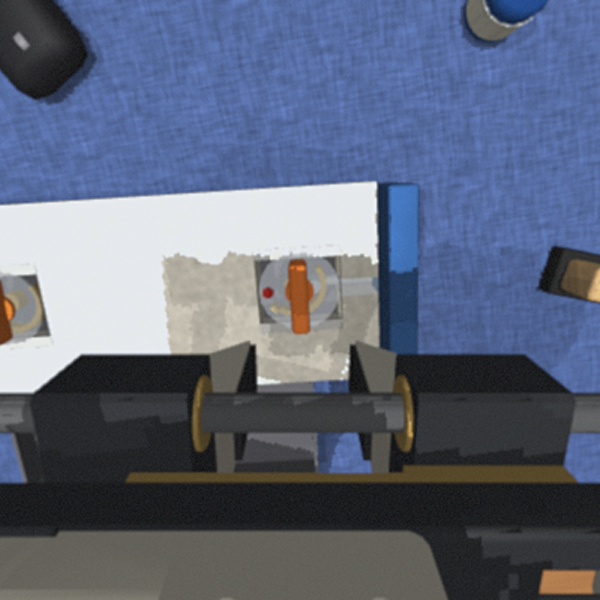

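{"fn": "arm_command", "kwargs": {"motion": [[[0,0,-0.7,-0.07,-0.95,-0.1,-1],[0,0,-0.7,-0.07,-0.95,-0.1,-1],[0,0,-0.7,-0.07,-0.95,-0.1,-1],[0,0,-0.7,-0.07,-0.95,-0.1,-1],[0,0,-0.7,-0.07,-0.95,-0.1,-1],[0,0,-0.7,-0.07,-0.95,-0.1,-1],[0,0,-0.7,-0.07,-0.95,-0.1,-1],[0,0,-0.7,-0.07,-0.95,-0.1,-1]]]}}

```text
time: 22.65
tool_pos: [0.5764, 0.1491, 0.1993]
tool_rot: [-3.14, 0.002, 0.944]
contact_force: [0.1, 0.4, 0.7]
opening: 0.0004
```

Run:
```python
from h import *
go(bw(0,.222,.04),BY+np.pi/2)
```

```text
at [0.5764 0.1491 0.1993] rot [-3.14e+00  2.00e-03  9.44e-01] q6 0.75 -> row [-0.002  0.001 -0.334] [ 0.1292 -0.0539  0.5307] rows 4
```

{"fn": "arm_command", "kwargs": {"motion": [[[0,0,-0.334,0.13,-0.054,0,-1],[0,0,-0.334,0.13,-0.054,0,-1],[0,0,-0.334,0.13,-0.054,0.1,-1],[0,0,-0.334,0.13,-0.054,0.25,-1],[0,0,-0.334,0.13,-0.054,0.4,-1],[0,0,-0.334,0.13,-0.054,0.5,-1],[0,0,-0.334,0.13,-0.054,0.53,-1],[0,0,-0.334,0.13,-0.054,0.53,-1]]]}}

```text
time: 23.45
tool_pos: [0.5861, 0.1882, 0.0401]
tool_rot: [-3.138, 0.001, 1.461]
contact_force: [0.1, -0.2, 0.9]
opening: -0.0003
```

Run:
```python
from h import *
st=robot.observe();print(wb(st["tool_pos"])*1000,st["contact_force"].round(1))
go(bw(0,.205,.04),BY+np.pi/2)
```

```text
[  0.66943119 220.45401516] [ 0.1 -0.2  0.9]
at [0.5861 0.1882 0.0401] rot [-3.138e+00  1.000e-03  1.461e+00] q6 0.3 -> row [-0.003  0.001 -0.005] [-0.0515 -0.0018  0.0006] rows 1
```

{"fn": "arm_command", "kwargs": {"motion": [[[0,0,-0.005,-0.02,0,0,-1],[0,0,-0.005,-0.04,0,0,-1],[0,0,-0.005,-0.05,0,0,-1],[0,0,-0.005,-0.06,0,0,-1],[0,0,-0.005,-0.067,0,0,-1],[0,0,-0.005,-0.074,0,0,-1],[0,0,-0.005,-0.08,0,0,-1],[0,0,-0.005,-0.084,0,0,-1]]]}}

```text
time: 24.25
tool_pos: [0.5856, 0.1645, 0.0436]
tool_rot: [3.138, -0.002, 1.469]
contact_force: [1.1, 4.9, 4.1]
opening: 0.0006
```

Run:
```python
from h import *
st=robot.observe();print(wb(st["tool_pos"])*1000,st["contact_force"].round(1))
```

```text
[  2.55565767 196.79833707] [1.1 4.9 4.1]
```

{"fn": "arm_command", "kwargs": {"motion": [[[0,0,0,-0.004,0,0,-1],[0,0,0,-0.008,0,0,-1],[0,0,0,-0.01,0,0,-1],[0,0,0,-0.01,0,0,-1],[0,0,0,-0.01,0,0,-1]]]}}

```text
time: 24.75
tool_pos: [0.5852, 0.1615, 0.0435]
tool_rot: [3.139, -0.002, 1.469]
contact_force: [1.1, 5.6, 3.9]
opening: 0.0004
```

Run:
```python
from h import *
st=robot.observe();print(wb(st["tool_pos"])*1000,st["contact_force"].round(1))
```

```text
[  2.49655879 193.80169641] [1.1 5.6 3.9]
```

{"fn": "arm_command", "kwargs": {"motion": [[[0,0,0,-0.004,0,0,-1],[0,0,0,-0.006,0,0,-1],[0,0,0,-0.006,0,0,-1],[0,0,0,-0.006,0,0,-1]]]}}

```text
time: 25.15
tool_pos: [0.5851, 0.1605, 0.0435]
tool_rot: [3.138, -0.003, 1.469]
contact_force: [1.6, 8.2, 3.5]
opening: 0.0002
```

Run:
```python
from h import *
st=robot.observe();print(wb(st["tool_pos"])*1000,st["contact_force"].round(1))
```

```text
[  2.52054106 192.75270639] [1.6 8.2 3.5]
```

{"fn": "arm_command", "kwargs": {"motion": [[[0,0,0,-0.004,0,0,-1],[0,0,0,-0.004,0,0,-1],[0,0,0,-0.004,0,0,-1]]]}}

```text
time: 25.45
tool_pos: [0.5851, 0.1602, 0.0436]
tool_rot: [3.138, -0.004, 1.469]
contact_force: [1.5, 11.2, 3.3]
opening: 0.0003
```

Run:
```python
from h import *
st=robot.observe();print(wb(st["tool_pos"])*1000,st["contact_force"].round(1))
```

```text
[  2.51944299 192.50342075] [ 1.5 11.2  3.3]
```

Stopped on the cam. Back off, lift, and go to the left wing.

{"fn": "arm_command", "kwargs": {"motion": [[[0,0,0,0.03,0,0,-1],[0,0,0,0.05,0,0,-1],[0,0,0,0.05,0,-0.1,-1],[0,0,0,0.05,0,-0.25,-1],[0,0,0,0.05,0,-0.4,-1],[0,0,0,0.05,0,-0.4,-1]]]}}

```text
time: 26.05
tool_pos: [0.5888, 0.173, 0.169]
tool_rot: [3.13, -0.003, 1.469]
contact_force: [0.7, 1.2, 1.0]
opening: 0.0001
```

Run:
```python
from h import *
go(bw(0,.105,.13),BY+np.pi)
```

```text
at [0.5888 0.173  0.169 ] rot [ 3.130e+00 -3.000e-03  1.469e+00] q6 0.26 -> row [ 0.007  0.005 -1.   ] [-0.3355 -0.0177  0.1291] rows 11
```

{"fn": "arm_command", "kwargs": {"motion": [[[0,0,-0.76,-0.335,-0.018,0.1,-0.2],[0,0,-0.76,-0.335,-0.018,0.1,-0.2],[0,0,-0.76,-0.335,-0.018,0.1,-0.2],[0,0,-0.76,-0.335,-0.018,0.1,-0.2],[0,0,-0.76,-0.335,-0.018,0.1,-0.2],[0,0,-0.76,-0.335,-0.018,0.1,-0.2],[0,0,-0.76,-0.335,-0.018,0.1,-0.2],[0,0,-0.76,-0.335,-0.018,0.1,-0.2]]]}}

```text
time: 26.85
tool_pos: [0.5693, 0.0728, 0.1313]
tool_rot: [-3.14, -0.001, 2.663]
contact_force: [-1.0, 0.2, -0.1]
opening: 0.0369
```

{"fn": "arm_command", "kwargs": {"motion": [[[0,0,-0.24,0,0,0,-0.2],[0,0,-0.24,0,0,0,-0.2],[0,0,-0.24,0,0,0,-0.2],[0,0,-0.24,0,0,0,-0.2]]]}}

```text
time: 27.25
tool_pos: [0.5694, 0.0729, 0.1314]
tool_rot: [-3.141, -0.001, 3.034]
contact_force: [-0.0, -0.3, 0.0]
opening: 0.0369
```

Run:
```python
from h import *
c=robot.read_camera("wrist"); crop(c,120,0,520,400,1.5,"m_w.png");H=hsv(c);P=cloud(c)
m=(P[...,2]>.06)&(P[...,2]<.08)&(abs(H[...,0].astype(int)-13)<6)&(H[...,1]>150)
for b in blob(c,m,.074): print(b,(wb(np.array(b[:2])/1000)*1000).round(1))
m=(P[...,2]>.075)&(P[...,2]<.1)&(abs(H[...,0].astype(int)-108)<12)&(H[...,1]>110)
for b in blob(c,m,.085): print(b,(wb(np.array(b[:2])/1000)*1000).round(1))
go(bw(0,.105,.052),BY+np.pi)
```

```text
(547, -130, 38, 23, -6.1, (np.float64(67.0), np.float64(211.0))) [  -5.8 -100.1]
(571, 72, 47, 12, -10.4, (np.float64(322.0), np.float64(214.0))) [ -2.5 103.3]
(551, 142, 80, 21, -6.1, (np.float64(415.0), np.float64(182.0))) [-29.6 170.9]
at [0.5694 0.073  0.1315] rot [-3.141e+00 -1.000e-03  3.032e+00] q6 -1.47 -> row [-0.    -0.001 -0.005] [-0.0143  0.0034  0.2651] rows 2
```

View pics/m_w.png

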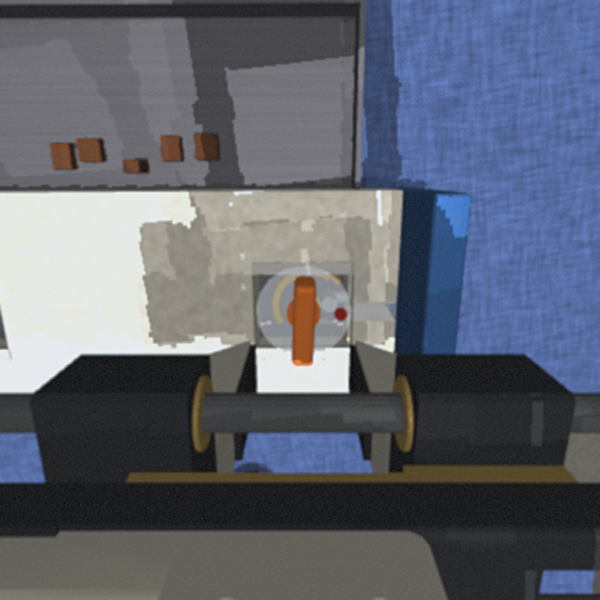

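{"fn": "arm_command", "kwargs": {"motion": [[[0,0,0.046,-0.01,-0.001,0.12,-0.2],[0,0,0.046,-0.01,-0.001,0.22,-0.2],[0,0,0.046,-0.01,-0.001,0.264,-0.2],[0,0,0.046,-0.01,-0.001,0.264,-0.2],[0,0,0.046,-0.01,-0.001,0.264,-1],[0,0,0.046,-0.01,-0.001,0.264,-1],[0,0,0.046,-0.01,-0.001,0.264,-1],[0,0,0.046,-0.01,-0.001,0.264,-1]]], "grip_force": 25}}

```text
time: 28.1
tool_pos: [0.5736, 0.073, 0.0542]
tool_rot: [3.14, 0.002, 2.961]
contact_force: [-0.7, 0.6, 3.5]
opening: 0.0115
```

Run:
```python
from h import *
st=robot.observe();print(st["tool_pos"],st["tool_rot"],st["contact_force"].round(1),st["torque"].round(2),st["opening"],st["qpos"][5])
```

```text
[0.57361233 0.07295745 0.05419016] [3.14033779e+00 2.39299274e-03 2.96107629e+00] [-0.7  0.6  3.5] [ 0.05 -0.1   0.05] 0.011450761782374268 -1.3973483928056971
```

{"fn": "arm_command", "kwargs": {"motion": [[[0,0,0.06,0.004,0,0,-1],[0,0,0.15,0.004,0,0,-1],[0,0,0.24,0.004,0,0,-1],[0,0,0.33,0.004,0,0,-1],[0,0,0.42,0.004,0,0,-1],[0,0,0.51,0.004,0,0,-1],[0,0,0.6,0.004,0,0,-1],[0,0,0.66,0.004,0,0,-1]]]}}

```text
time: 28.9
tool_pos: [0.5739, 0.0734, 0.0542]
tool_rot: [3.136, 0.001, 1.919]
contact_force: [5.7, 3.6, -0.9]
opening: 0.0116
```

Run:
```python
from h import *
st=robot.observe();print(st["tool_pos"],st["tool_rot"],st["contact_force"].round(1),st["torque"].round(2),st["opening"],st["qpos"][5])
```

```text
[0.5739403  0.07342002 0.05420032] [3.13577921e+00 1.08226392e-03 1.91944216e+00] [ 5.7  3.6 -0.9] [ 0.74 -1.02  0.07] 0.011641295384519634 -0.35514468625612167
```

{"fn": "arm_command", "kwargs": {"motion": [[[0,0,0.09,0.001,0.004,0,-1],[0,0,0.18,0.001,0.004,0,-1],[0,0,0.27,0.001,0.004,0,-1],[0,0,0.36,0.001,0.004,0,-1],[0,0,0.45,0.001,0.004,0,-1],[0,0,0.54,0.001,0.004,0,-1],[0,0,0.62,0.001,0.004,0,-1],[0,0,0.66,0.001,0.004,0,-1]]]}}

```text
time: 29.7
tool_pos: [0.5747, 0.0734, 0.0542]
tool_rot: [3.138, -0.003, 0.884]
contact_force: [4.7, 0.5, -0.1]
opening: 0.0119
```

Run:
```python
from h import *
st=robot.observe();print(st["tool_pos"],st["tool_rot"],st["contact_force"].round(1),st["torque"].round(2),st["opening"],st["qpos"][5])
```

```text
[0.574667   0.0733939  0.05417999] [ 3.13759124e+00 -3.07842390e-03  8.83814694e-01] [ 4.7  0.5 -0.1] [ 0.14 -0.72  0.12] 0.011932475537681939 0.6819253493541682
```

{"fn": "arm_command", "kwargs": {"motion": [[[0,0,0.09,0.001,0.002,0,-1],[0,0,0.18,0.001,0.002,0,-1],[0,0,0.27,0.001,0.002,0,-1],[0,0,0.36,0.001,0.002,0,-1],[0,0,0.45,0.001,0.002,0,-1],[0,0,0.54,0.001,0.002,0,-1],[0,0,0.61,0.001,0.002,0,-1],[0,0,0.65,0.001,0.002,0,-1]]]}}

```text
time: 30.5
tool_pos: [0.575, 0.0729, 0.0542]
tool_rot: [3.141, -0.004, -0.136]
contact_force: [3.8, -1.5, 0.4]
opening: 0.0117
```

{"fn": "arm_command", "kwargs": {"motion": [[[0,0,0.02,0,0,0,-1],[0,0,0.03,0,0,0,-1],[0,0,0.03,0,0,0,-1]]]}}

```text
time: 30.8
tool_pos: [0.5749, 0.0729, 0.0542]
tool_rot: [3.142, -0.004, -0.179]
contact_force: [4.5, -1.9, 5.2]
opening: 0.0125
```

Run:
```python
from h import *
st=robot.observe();print(st["tool_pos"],st["tool_rot"],st["contact_force"].round(1),st["torque"].round(2),st["opening"],st["qpos"][5])
```

```text
[0.57492632 0.0728953  0.05415694] [ 3.14153125 -0.00419898 -0.17916266] [ 4.5 -1.9  5.2] [-0.36 -0.73  0.59] 0.012457594835943287 1.7448758434640605
```

{"fn": "arm_command", "kwargs": {"motion": [[[0,0,0,0,0,0,-0.2],[0,0,0,0,0,0,-0.2],[0,0,0,0,0,0,-0.2],[0,0,0,0,0,-0.1,-0.2],[0,0,0,0,0,-0.25,-0.2],[0,0,0,0,0,-0.4,-0.2],[0,0,0,0,0,-0.4,-0.2]]]}}

```text
time: 31.5
tool_pos: [0.5762, 0.0734, 0.1792]
tool_rot: [-3.14, -0.011, -0.18]
contact_force: [0.7, 0.2, -0.5]
opening: 0.0365
```

Run:
```python
from h import *
c=robot.read_camera("wrist"); crop(c,120,0,520,400,1.5,"n_w.png");H=hsv(c);P=cloud(c)
m=(P[...,2]>.06)&(P[...,2]<.08)&(abs(H[...,0].astype(int)-13)<6)&(H[...,1]>150)
for b in blob(c,m,.074): print(b,(wb(np.array(b[:2])/1000)*1000).round(1))
m=(P[...,2]>.075)&(P[...,2]<.1)&(abs(H[...,0].astype(int)-108)<12)&(H[...,1]>110)
for b in blob(c,m,.085): print(b,(wb(np.array(b[:2])/1000)*1000).round(1))
c=robot.read_camera("top");H=hsv(c);P=cloud(c); crop(c,130,60,370,280,3,"n_t.png")
print("caps",blob(c,(P[...,2]>.05)&(P[...,2]<.09)&(P[...,1]>.25)&(P[...,1]<.45)&(P[...,0]<.65)&(P[...,0]>.34)&(H[...,1]<60),.076,20))
print("red",blob(c,(P[...,2]>.02)&(P[...,1]>.25)&(P[...,1]<.45)&(P[...,0]<.65)&(P[...,0]>.34)&((H[...,0]<8)|(H[...,0]>172))&(H[...,1]>100),.052,10))
```

```text
(576, 72, 47, 12, -7.8, (np.float64(323.0), np.float64(196.0))) [  2.4 103.8]
(555, -132, 46, 22, -5.5, (np.float64(539.0), np.float64(179.0))) [   2.3 -101.3]
(602, 131, 99, 20, -5.8, (np.float64(251.0), np.float64(181.0))) [ 22.3 165.1]
(546, -195, 138, 29, -5.8, (np.float64(621.0), np.float64(173.0))) [  -0.2 -164.9]
caps [(402, 343, 37, 34, -89.7, (np.float64(217.0), np.float64(242.0))), (546, 340, 37, 37, 89.8, (np.float64(220.0), np.float64(183.0)))]
red [(540, 334, 40, 18, -44.2, (np.float64(225.0), np.float64(187.0)))]
```

View pics/n_w.png

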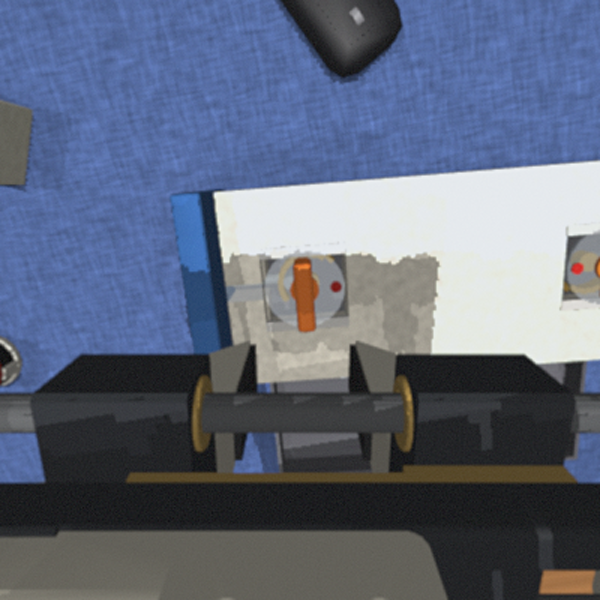

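View pics/n_t.png

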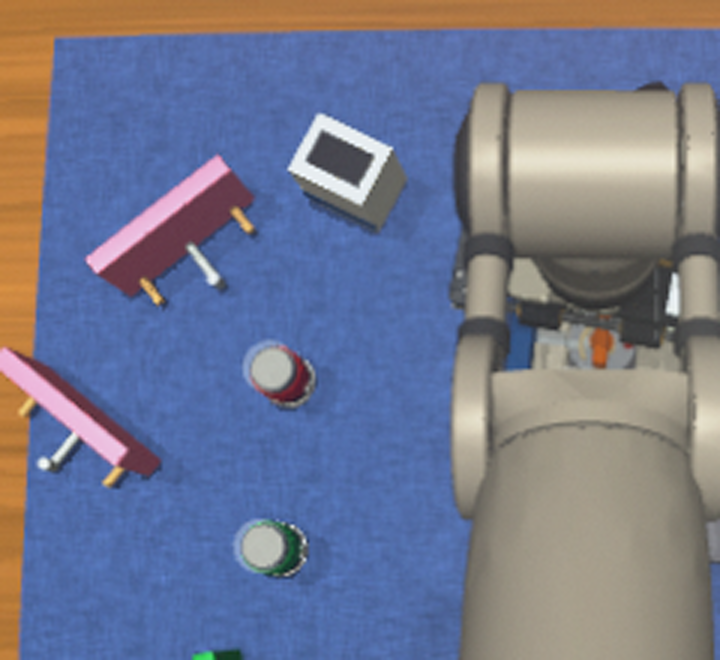

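Run:
```python
from h import *
c=robot.read_camera("top");H=hsv(c);P=cloud(c)
h=H[...,0].astype(int)
m=((h>150)&(h<176))&(H[...,1]>60)&(H[...,2]>150)&(P[...,2]>.07)
print("pink",blob(c,m,.085,20))
m=((h>50)&(h<70))&(H[...,1]>100)&(P[...,2]>.07)
print("green",blob(c,m,.085,20))
m=(P[...,2]>.075)&(P[...,1]>.2)&(P[...,1]<.33)&(P[...,0]>.65)
print("carton",blob(c,m,.085,20))
go([.50,.333,.25],BY+np.pi/2)
```

```text
pink [(516, 513, 139, 18, 52.2, (np.float64(148.0), np.float64(192.0))), (676, 437, 135, 18, -50.7, (np.float64(187.0), np.float64(128.0)))]
green [(267, 376, 101, 22, 8.9, (np.float64(201.0), np.float64(299.0)))]
carton [(718, 287, 75, 57, 62.7, (np.float64(243.0), np.float64(113.0)))]
at [0.5724 0.0733 0.1721] rot [ 3.141e+00  2.000e-03 -1.800e-01] q6 1.75 -> row [-1.00e-03  1.00e-03 -1.05e+00] [-0.393  -0.8083 -0.2592] rows 11
```

{"fn": "arm_command", "kwargs": {"motion": [[[0,0,-0.7,0,-0.3,-0.26,0.4],[0,0,-0.7,-0.1,-0.5,-0.26,0.4],[0,0,-0.7,-0.2,-0.7,-0.26,0.4],[0,0,-0.7,-0.39,-0.7,-0.26,0.4],[0,0,-0.7,-0.39,-0.7,-0.26,0.4],[0,0,-0.7,-0.39,-0.7,-0.26,0.4],[0,0,-0.7,-0.39,-0.7,-0.26,0.4],[0,0,-0.7,-0.39,-0.7,-0.26,0.4]]]}}

```text
time: 32.45
tool_pos: [0.4942, 0.3015, 0.2487]
tool_rot: [-3.139, 0.004, 0.926]
contact_force: [0.2, -0.4, -0.5]
opening: 0.064
```

{"fn": "arm_command", "kwargs": {"motion": [[[0,0,-0.7,0,0,0,0.4],[0,0,-0.7,0,0,0,0.4],[0,0,-0.7,0,0,0,0.4],[0,0,-0.7,0,0,0,0.4],[0,0,-0.7,0,0,0,0.4],[0,0,-0.7,0,0,0,0.4],[0,0,-0.7,0,0,0,0.4],[0,0,-0.7,0,0,0,0.4]]]}}

```text
time: 33.25
tool_pos: [0.4949, 0.3004, 0.2484]
tool_rot: [-3.137, -0.0, 2.024]
contact_force: [-0.5, 0.8, 0.0]
opening: 0.0648
```

Run:
```python
from h import *
go([.53,.333,.25],2.12)
c=robot.read_camera("wrist"); crop(c,0,0,640,400,1.2,"o_w.png")
```

```text
at [0.4949 0.3004 0.2484] rot [-3.137 -0.     2.024] q6 -0.04 -> row [-0.003 -0.    -0.061] [ 0.0464  0.1528 -0.0062] rows 1
```

View pics/o_w.png

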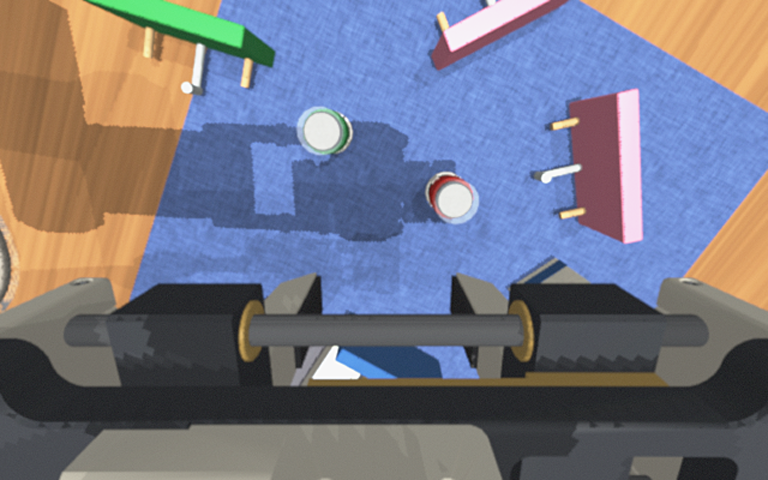

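Run:
```python
from h import *
c=robot.read_camera("wrist");H=hsv(c);P=cloud(c)
m=(H[...,1]<45)&(H[...,2]>140)&(P[...,2]>.04)&(P[...,2]<.09)&(P[...,1]>.2)
m[230:]=0
for z in (.068,.076): print(z,blob(c,m,z,60))
for uv in [(378,166),(269,108)]: print(P[uv[1],uv[0]].round(4))
crop(c,220,60,440,220,3.5,"o_w2.png")
```

```text
0.068 [(548, 343, 38, 36, 43.1, (np.float64(377.0), np.float64(168.0))), (405, 346, 36, 35, -0.5, (np.float64(268.0), np.float64(109.0))), (687, 442, 145, 16, -51.1, (np.float64(525.0), np.float64(138.0))), (501, 498, 87, 17, 51.9, (np.float64(410.0), np.float64(15.0)))]
0.076 [(546, 344, 37, 35, 43.1, (np.float64(377.0), np.float64(168.0))), (406, 346, 36, 35, -0.5, (np.float64(268.0), np.float64(109.0))), (681, 441, 141, 16, -51.1, (np.float64(525.0), np.float64(138.0))), (500, 495, 85, 17, 51.9, (np.float64(410.0), np.float64(15.0)))]
[0.5452 0.3437 0.0766]
[0.406  0.3475 0.0765]
```

View pics/o_w2.png

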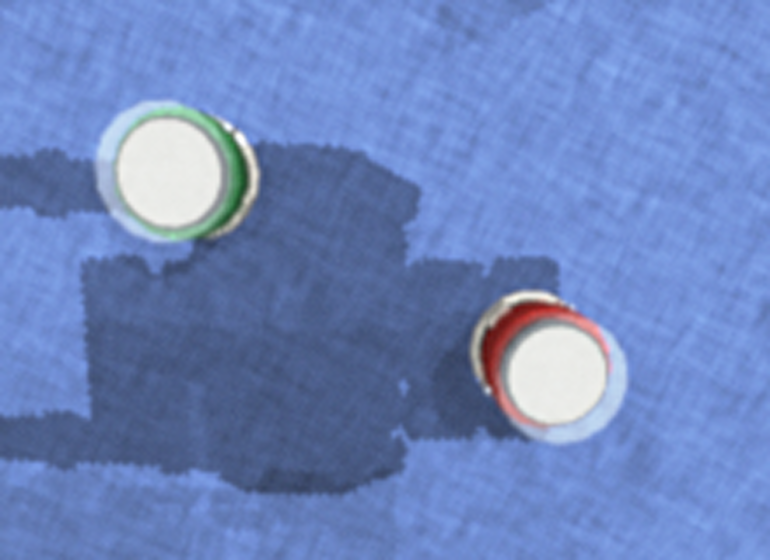

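Run:
```python
from h import *
c=robot.read_camera("wrist")
print(plane(c,[[379.4,166.9],[267.7,108.9]],.076).round(4))
# predicted circles: ring at .076 r22 and foot z 0.006 r23 drawn on crop
im=c["image"][:,:,::-1].copy(); im=cv2.resize(im,None,fx=3,fy=3,interpolation=cv2.INTER_CUBIC)
t=np.linspace(0,2*np.pi,60)
for (x,y) in [(.5452,.3455),(.4065,.347)]:
    for z,r,col in [(.076,.022,(0,255,255)),(.006,.023,(255,0,255))]:
        p=proj(c,np.c_[x+r*np.cos(t),y+r*np.sin(t),0*t+z])
        cv2.polylines(im,[((p+.5)*3-.5).round().astype(int)],True,col,1)
cv2.imwrite("pics/o_w3.png",im[200:700,660:1320])
```

```text
[[0.5477 0.3432 0.076 ]
 [0.4054 0.3464 0.076 ]]
```

View pics/o_w3.png

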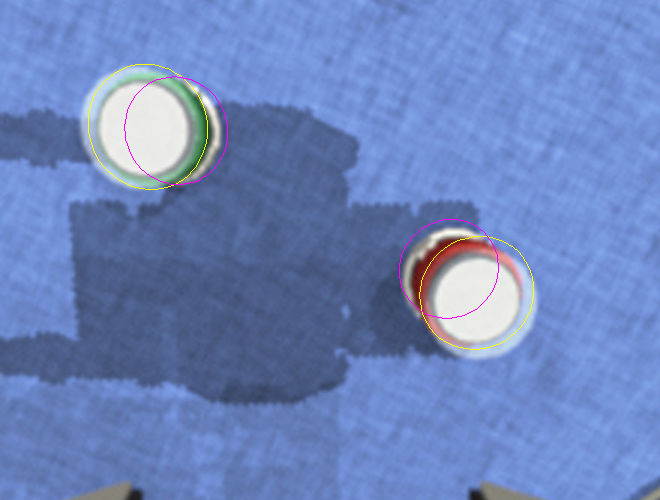

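Run:
```python
from h import *
go([.547,.3437,.12],2.12)
```

```text
at [0.4951 0.3005 0.249 ] rot [-3.138 -0.     2.018] q6 -0.03 -> row [-0.002 -0.    -0.065] [0.0551 0.2198 0.429 ] rows 3
```

{"fn": "arm_command", "kwargs": {"motion": [[[0,0,-0.065,0.055,0.22,0,0.6],[0,0,-0.065,0.055,0.22,0.1,0.6],[0,0,-0.065,0.055,0.22,0.25,0.6],[0,0,-0.065,0.055,0.22,0.4,0.6],[0,0,-0.065,0.055,0.22,0.43,0.6],[0,0,-0.065,0.055,0.22,0.43,0.6],[0,0,-0.065,0.055,0.22,0.43,0.6]]]}}

```text
time: 34.1
tool_pos: [0.5493, 0.3448, 0.1241]
tool_rot: [3.138, 0.0, 2.12]
contact_force: [0.1, -0.1, 0.3]
opening: 0.0737
```

Run:
```python
from h import *
go([.547,.3437,.017],2.12)
c=robot.read_camera("wrist"); crop(c,120,50,520,400,1.5,"p_w.png")
c=robot.read_camera("scene"); crop(c,340,60,480,220,4,"p_s.png")
```

```text
at [0.5493 0.3448 0.1241] rot [3.138 0.    2.12 ] q6 -0.11 -> row [0.002 0.    0.   ] [ 0.0011 -0.0094  0.357 ] rows 3
```

View pics/p_w.png

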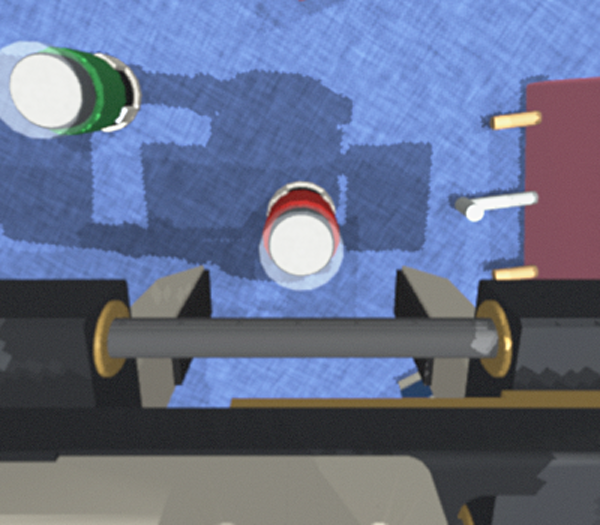

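View pics/p_s.png

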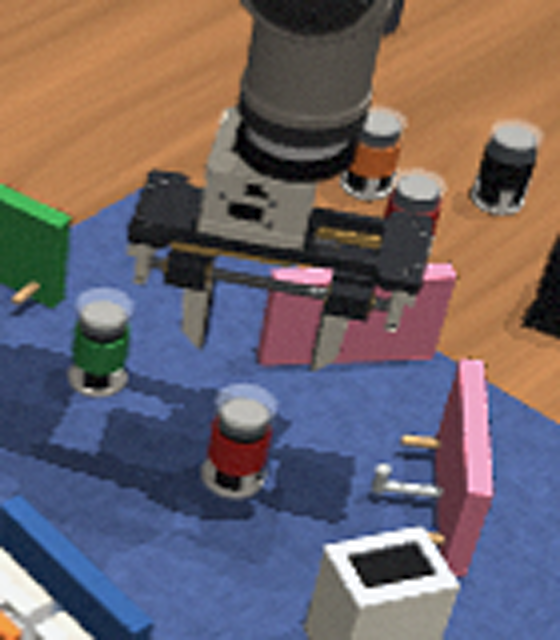

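{"fn": "arm_command", "kwargs": {"motion": [[[0,0,0,0.001,-0.005,0.12,0.6],[0,0,0,0.001,-0.005,0.22,0.6],[0,0,0,0.001,-0.005,0.3,0.6],[0,0,0,0.001,-0.005,0.35,0.6],[0,0,0,0.001,-0.005,0.35,0.6],[0,0,0,0.001,-0.005,0.35,0.6]]]}}

```text
time: 34.8
tool_pos: [0.5477, 0.3442, 0.0185]
tool_rot: [3.139, 0.0, 2.121]
contact_force: [0.2, 0.4, 0.2]
opening: 0.0738
```

Run:
```python
from h import *
go([.547,.3437,.017],2.12)
c=robot.read_camera("scene"); crop(c,340,60,480,220,4,"q_s.png")
```

```text
at [0.5477 0.3442 0.0185] rot [3.139 0.    2.121] q6 -0.11 -> row [0.002 0.    0.001] [-0.0001 -0.0028  0.0051] rows 1
```

View pics/q_s.png

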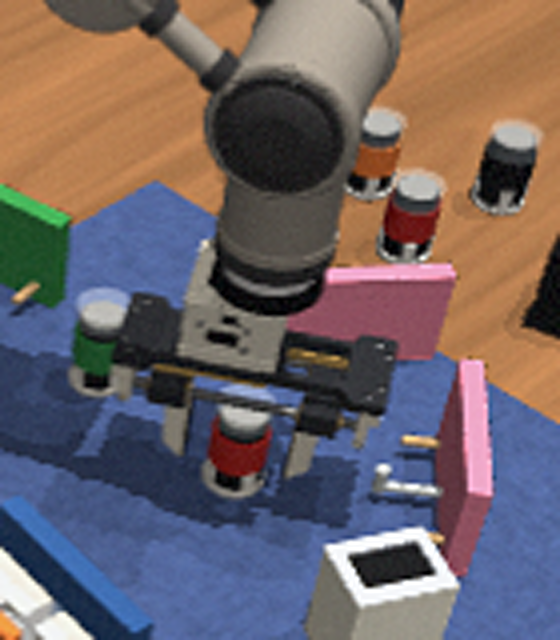

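{"fn": "arm_command", "kwargs": {"motion": [[[0,0,0,0,0,0,-1],[0,0,0,0,0,0,-1],[0,0,0,0,0,0,-1],[0,0,0,0,0,0,-1],[0,0,0,0,0,0,-1],[0,0,0,0,0,0,-1],[0,0,0,0,0,0,-1]]], "grip_force": 20}}

```text
time: 35.55
tool_pos: [0.5471, 0.3439, 0.0174]
tool_rot: [3.141, 0.0, 2.121]
contact_force: [0.2, 0.6, 2.6]
opening: 0.0434
```

{"fn": "arm_command", "kwargs": {"motion": [[[0,0,0,0,0,-0.1,-1],[0,0,0,0,0,-0.25,-1],[0,0,0,0,0,-0.4,-1],[0,0,0,0,0,-0.5,-1],[0,0,0,0,0,-0.5,-1],[0,0,0,0,0,-0.5,-1]]]}}

```text
time: 36.15
tool_pos: [0.5463, 0.3435, 0.1665]
tool_rot: [-3.141, 0.0, 2.121]
contact_force: [0.1, -0.0, -2.2]
opening: 0.0438
```

Run:
```python
from h import *
go(bw(0,.038,.17),1.6)
c=robot.read_camera("scene"); crop(c,340,60,480,220,4,"r_s.png")
```

```text
at [0.5463 0.3435 0.1665] rot [-3.141  0.     2.121] q6 -0.11 -> row [-0.001  0.     0.332] [-0.9927 -0.5283 -0.0111] rows 7
```

View pics/r_s.png

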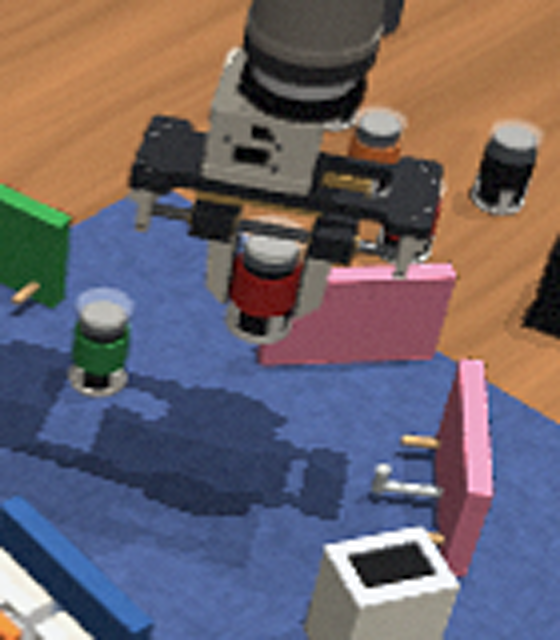

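Run:
```python
from h import *
go(bw(0,-.038,.17),1.469)
```

```text
at [0.5457 0.3432 0.1652] rot [-3.138 -0.     2.121] q6 -0.11 -> row [-0.002  0.001  0.415] [-1.1941 -0.6801 -0.0139] rows 9
```

{"fn": "arm_command", "kwargs": {"motion": [[[0,0,0.2,-0.6,-0.34,-0.02,-1],[0,0,0.3,-0.6,-0.34,-0.02,-1],[0,0,0.415,-0.9,-0.5,-0.02,-1],[0,0,0.415,-0.9,-0.5,-0.02,-1],[0,0,0.415,-0.9,-0.5,-0.02,-1],[0,0,0.415,-0.9,-0.5,-0.02,-1],[0,0,0.415,-0.9,-0.5,-0.02,-1],[0,0,0.415,-0.9,-0.5,-0.02,-1]]]}}

```text
time: 37.0
tool_pos: [0.5591, 0.0336, 0.1711]
tool_rot: [-3.138, 0.0, 1.466]
contact_force: [0.7, 0.6, -1.0]
opening: 0.0437
```

Run:
```python
from h import *
go(bw(0,-.038,.0655),1.469)
```

```text
at [0.5591 0.0336 0.1711] rot [-3.138  0.     1.466] q6 0.03 -> row [-0.002  0.    -0.002] [-0.3393  0.0371  0.3519] rows 3
```

{"fn": "arm_command", "kwargs": {"motion": [[[0,0,0,-0.339,0.037,0,-1],[0,0,0,-0.339,0.037,0,-1],[0,0,0,-0.339,0.037,0.1,-1],[0,0,0,-0.339,0.037,0.2,-1],[0,0,0,-0.339,0.037,0.28,-1],[0,0,0,-0.339,0.037,0.33,-1],[0,0,0,-0.339,0.037,0.345,-1],[0,0,0,-0.339,0.037,0.345,-1]]]}}

```text
time: 37.8
tool_pos: [0.5602, -0.0656, 0.0684]
tool_rot: [-3.139, -0.001, 1.471]
contact_force: [-0.1, -0.3, -0.9]
opening: 0.0435
```

Run:
```python
from h import *
go(bw(0,-.038,.0625),1.469)
```

```text
at [ 0.5602 -0.0656  0.0684] rot [-3.139e+00 -1.000e-03  1.471e+00] q6 -0.15 -> row [-0.002 -0.     0.001] [-0.0111 -0.0026  0.0197] rows 1
```

{"fn": "arm_command", "kwargs": {"motion": [[[0,0,0,0,0,0.01,-1],[0,0,0,0,0,0.018,-1],[0,0,0,0,0,0.018,-1],[0,0,0,0,0,0.018,-1]]]}}

```text
time: 38.2
tool_pos: [0.5609, -0.0672, 0.0645]
tool_rot: [3.141, 0.0, 1.469]
contact_force: [0.7, 0.1, -2.9]
opening: 0.0436
```

{"fn": "arm_command", "kwargs": {"motion": [[[0,0,0,0,0,0.006,-1],[0,0,0,0,0,0.006,-1],[0,0,0,0,0,0.006,-1]]]}}

```text
time: 38.5
tool_pos: [0.5608, -0.0673, 0.0624]
tool_rot: [3.141, 0.0, 1.469]
contact_force: [-0.1, -0.0, -1.2]
opening: 0.0436
```

{"fn": "arm_command", "kwargs": {"motion": [[[0,0,0,0,0,0.003,-1],[0,0,0,0,0,0.003,-1],[0,0,0,0,0,0.003,-0.02],[0,0,0,0,0,0.003,0.3],[0,0,0,0,0,0.003,0.5],[0,0,0,0,0,0.003,0.5]]]}}

```text
time: 39.1
tool_pos: [0.5608, -0.0672, 0.0613]
tool_rot: [-3.142, 0.0, 1.469]
contact_force: [-0.3, -0.4, 0.2]
opening: 0.0646
```

Run:
```python
from h import *
st=robot.observe();print(st["tool_pos"],st["contact_force"].round(1),wb(st["tool_pos"]))
c=robot.read_camera("scene"); crop(c,220,160,400,290,4,"s_s.png")
```

```text
[ 0.56076787 -0.06715932  0.06129225] [-0.3 -0.4  0.2] [ 0.00146133 -0.03619866]
```

View pics/s_s.png

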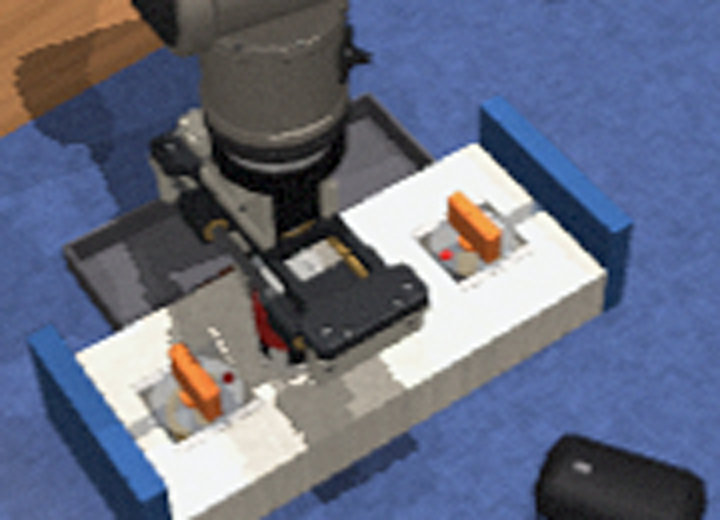

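{"fn": "arm_command", "kwargs": {"motion": [[[0,0,0,0,0,-0.1,0.5],[0,0,0,0,0,-0.2,0.5],[0,0,0,0,0,-0.3,0.5],[0,0,0,0,0,-0.3,0.5],[0,0,0,0,0,-0.3,-1],[0,0,0,0,0,-0.3,-1],[0,0,0,0,0,-0.3,-1],[0,0,0,0,0,-0.3,-1]]]}}

```text
time: 39.95
tool_pos: [0.5603, -0.0671, 0.1504]
tool_rot: [-3.14, -0.0, 1.469]
contact_force: [-0.5, -1.4, -0.4]
opening: 0.0409
```

Run:
```python
from h import *
st=robot.observe();print(st["tool_pos"],st["contact_force"].round(1),st["opening"])
c=robot.read_camera("wrist"); crop(c,120,50,520,400,1.5,"t_w.png")
c=robot.read_camera("scene"); crop(c,220,130,400,290,4,"t_s.png")
```

```text
[ 0.56027834 -0.06706841  0.15037539] [-0.5 -1.4 -0.4] 0.0409473593535126
```

View pics/t_w.png

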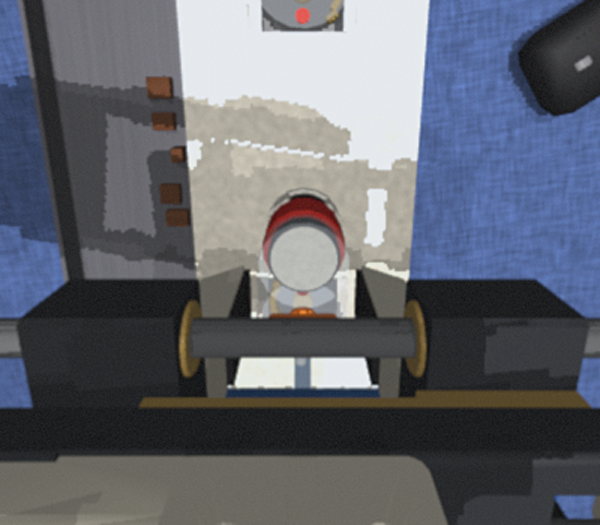

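View pics/t_s.png

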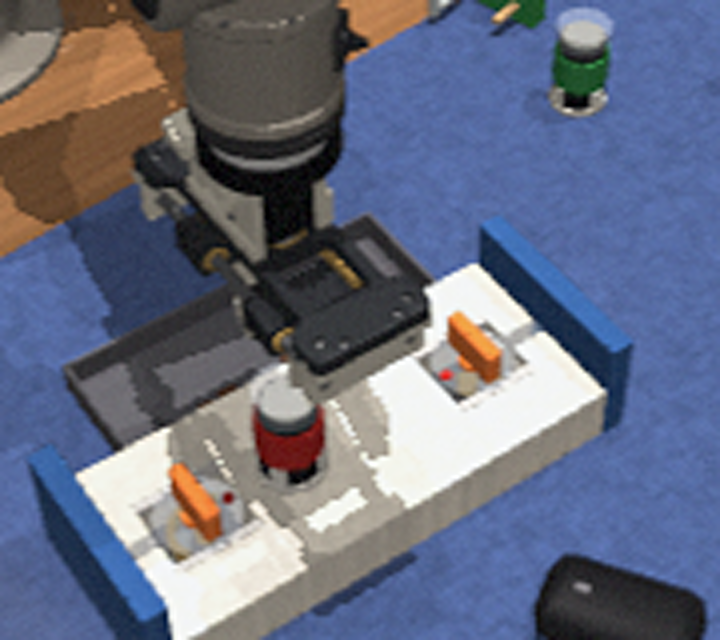

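{"fn": "arm_command", "kwargs": {"motion": [[[0,0,0,0.001,0.001,0,-1],[0,0,0,0.001,0.001,0,-1],[0,0,0,0.001,0.001,0,-1],[0,0,0,0.001,0.001,0.03,-1],[0,0,0,0.001,0.001,0.06,-1],[0,0,0,0.001,0.001,0.09,-1],[0,0,0,0.001,0.001,0.095,-1],[0,0,0,0.001,0.001,0.1,-1]]]}}

```text
time: 40.85
tool_pos: [0.5609, -0.0668, 0.1209]
tool_rot: [-3.141, -0.0, 1.469]
contact_force: [-2.2, -0.2, 5.7]
opening: 0.0005
```

{"fn": "arm_command", "kwargs": {"motion": [[[0,0,0,0,0,0.006,-1],[0,0,0,0,0,0.012,-1],[0,0,0,0,0,0.018,-1],[0,0,0,0,0,0.024,-1],[0,0,0,0,0,0.028,-1]]]}}

```text
time: 41.35
tool_pos: [0.5614, -0.0669, 0.114]
tool_rot: [3.14, 0.0, 1.469]
contact_force: [-2.5, 1.2, 6.4]
opening: 0.0007
```

{"fn": "arm_command", "kwargs": {"motion": [[[0,0,0,0,0,0.005,-1],[0,0,0,0,0,0.01,-1],[0,0,0,0,0,0.012,-1],[0,0,0,0,0,0.012,-1]]]}}

```text
time: 41.75
tool_pos: [0.5623, -0.0671, 0.1133]
tool_rot: [3.137, 0.001, 1.469]
contact_force: [-6.7, 2.0, 22.9]
opening: 0.0005
```

{"fn": "arm_command", "kwargs": {"motion": [[[0,0,0,0,0,-0.05,-1],[0,0,0,0,0,-0.15,-1],[0,0,0,0,0,-0.3,-1],[0,0,0,0,0,-0.4,-1],[0,0,0,0,0,-0.4,-1]]]}}

```text
time: 42.25
tool_pos: [0.5634, -0.0674, 0.2347]
tool_rot: [3.131, 0.002, 1.469]
contact_force: [0.5, 0.4, 0.1]
opening: 0.0007
```

Run:
```python
from h import *
go([.405,.346,.23],2.27)
c=robot.read_camera("scene"); crop(c,220,130,400,290,4,"u_s.png")
```

```text
at [ 0.5634 -0.0674  0.2347] rot [3.131e+00 2.000e-03 1.469e+00] q6 -0.15 -> row [ 0.006  0.004 -0.51 ] [ 1.3174 -0.6652  0.0068] rows 9
```

View pics/u_s.png

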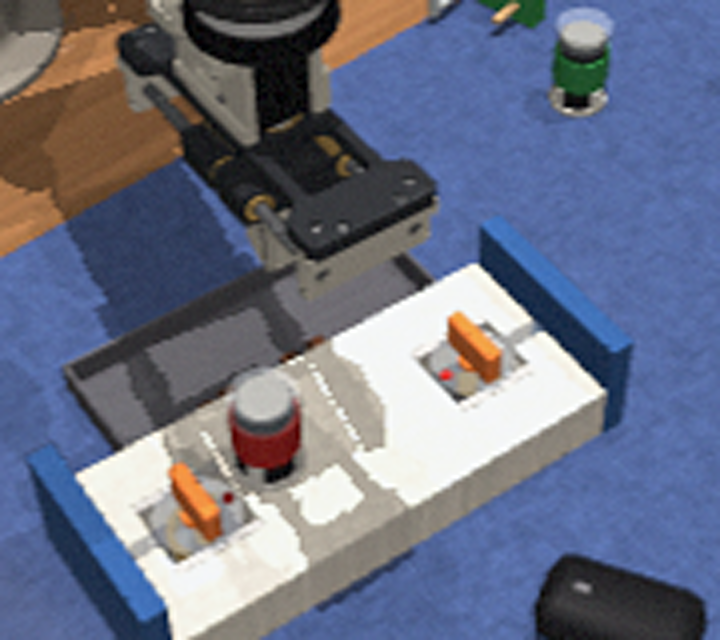

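Run:
```python
from h import *
for n in ("wrist","scene"):
    c=robot.read_camera(n);H=hsv(c);P=cloud(c)
    if n=="wrist": crop(c,100,0,560,260,1.7,"u_w.png")
    m=((H[...,0]<8)|(H[...,0]>172))&(H[...,1]>120)&(P[...,2]>.05)&(P[...,2]<.1)&(abs(P[...,1]+.06)<.06)&(P[...,0]>.45)&(P[...,0]<.65)
    for b in blob(c,m,.08,30): print(n,b,(wb(np.array(b[:2])/1000)*1000).round(1))
    m=(P[...,2]>.1)&(P[...,2]<.125)&(abs(P[...,1]+.06)<.05)&(P[...,0]>.45)&(P[...,0]<.65)
    q=P[m]; print(len(q),np.median(q,0).round(4) if len(q) else "", (wb(np.median(q,0))*1000).round(1) if len(q) else "", q[:,2].max() if len(q) else "")
```

```text
wrist (551, -66, 38, 17, -11.1, (np.float64(311.0), np.float64(183.0))) [ -8.4 -36. ]
1457 [ 0.5487 -0.0786  0.1139] [ -9.3 -48.8] 0.11648221607722703
scene (558, -89, 40, 39, 48.7, (np.float64(285.0), np.float64(240.0))) [  0.9 -58.2]
259 [ 0.5543 -0.0823  0.1124] [ -3.4 -52. ] 0.11644570357047124
```

View pics/u_w.png

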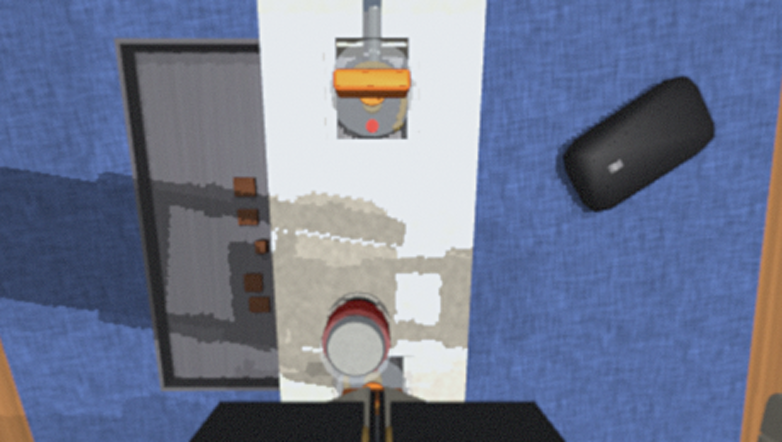

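{"fn": "arm_command", "kwargs": {"motion": [[[0,0,-0.2,0.4,-0.1,0,0],[0,0,-0.3,0.9,-0.4,0,0.5],[0,0,-0.51,0.9,-0.55,0,0.5],[0,0,-0.51,0.9,-0.55,0,0.5],[0,0,-0.51,0.9,-0.55,0,0.5],[0,0,-0.51,0.9,-0.55,0,0.5],[0,0,-0.51,0.9,-0.55,0,0.5],[0,0,-0.51,0.9,-0.55,0,0.5]]]}}

```text
time: 43.2
tool_pos: [0.4221, 0.2203, 0.228]
tool_rot: [-3.139, -0.001, 2.274]
contact_force: [0.4, 0.3, -0.1]
opening: 0.0599
```

Run:
```python
from h import *
go([.405,.346,.23],2.27)
c=robot.read_camera("wrist"); crop(c,0,0,640,400,1.2,"v_w.png")
H=hsv(c);P=cloud(c)
m=(H[...,1]<45)&(H[...,2]>140)&(P[...,2]>.04)&(P[...,2]<.09)&(P[...,1]>.2); m[230:]=0
print(blob(c,m,.076,60))
```

```text
at [0.4221 0.2203 0.228 ] rot [-3.139e+00 -1.000e-03  2.274e+00] q6 -0.38 -> row [-0.002 -0.001  0.003] [ 0.3565  0.2276 -0.0066] rows 3
[(690, 436, 88, 15, -51.0, (np.float64(630.0), np.float64(193.0))), (402, 343, 34, 34, -12.6, (np.float64(386.0), np.float64(82.0))), (507, 505, 100, 17, 51.9, (np.float64(585.0), np.float64(19.0)))]
```

View pics/v_w.png

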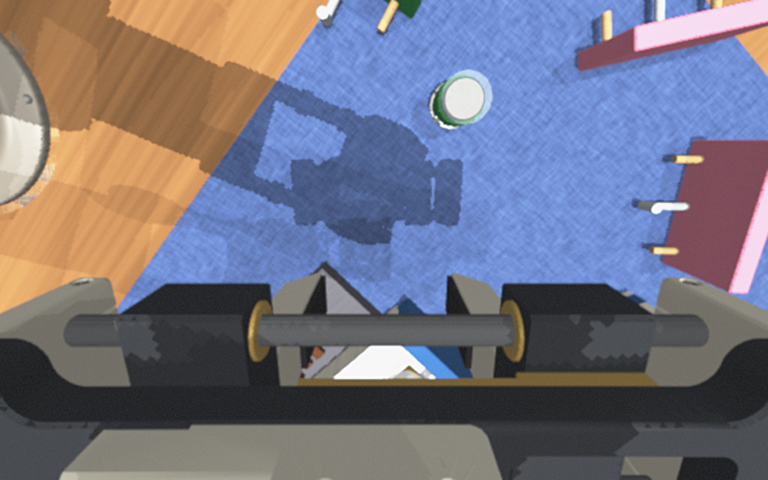

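{"fn": "arm_command", "kwargs": {"motion": [[[0,0,0,0.355,0.226,0,0.6],[0,0,0,0.355,0.226,0,0.6],[0,0,0,0.355,0.226,0.1,0.6],[0,0,0,0.355,0.226,0.25,0.6],[0,0,0,0.355,0.226,0.36,0.6],[0,0,0,0.355,0.226,0.36,0.6],[0,0,0,0.355,0.226,0.36,0.6]]]}}

```text
time: 43.95
tool_pos: [0.4085, 0.3427, 0.1213]
tool_rot: [-3.14, 0.0, 2.269]
contact_force: [0.7, 0.1, 0.3]
opening: 0.0735
```

Run:
```python
from h import *
go([.4045,.3455,.017],2.27)
c=robot.read_camera("wrist"); crop(c,120,50,520,400,1.5,"w_w.png")
im=c["image"][:,:,::-1].copy(); im=cv2.resize(im,None,fx=3,fy=3,interpolation=cv2.INTER_CUBIC)
t=np.linspace(0,2*np.pi,60)
for z,r,col in [(.076,.022,(0,255,255)),(.006,.023,(255,0,255))]:
    p=proj(c,np.c_[.4045+r*np.cos(t),.3455+r*np.sin(t),0*t+z])
    cv2.polylines(im,[((p+.5)*3-.5).round().astype(int)],True,col,1)
cv2.imwrite("pics/w_w.png",im[350:850,600:1300])
```

```text
at [0.4085 0.3427 0.1213] rot [-3.14   0.     2.269] q6 -0.14 -> row [-0.001  0.    -0.001] [ 0.0158 -0.0038  0.3477] rows 3
```

View pics/w_w.png

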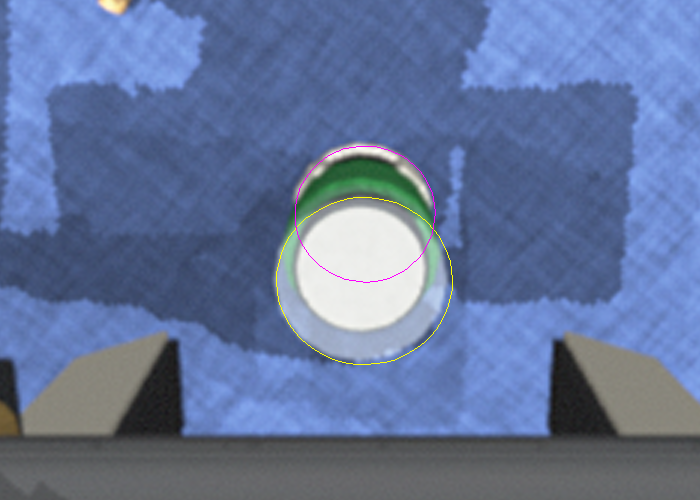

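Overlay matches the stamp. Descend and grip.

{"fn": "arm_command", "kwargs": {"motion": [[[0,0,0,0.014,-0.003,0.1,0.6],[0,0,0,0.014,-0.003,0.2,0.6],[0,0,0,0.014,-0.003,0.28,0.6],[0,0,0,0.014,-0.003,0.335,0.6],[0,0,0,0.014,-0.003,0.34,0.6],[0,0,0,0.014,-0.003,0.34,0.6]]]}}

```text
time: 44.6
tool_pos: [0.4056, 0.3466, 0.0209]
tool_rot: [3.139, 0.0, 2.27]
contact_force: [-0.4, 1.0, 0.5]
opening: 0.0735
```

{"fn": "arm_command", "kwargs": {"motion": [[[0,0,0,0,0,0,-1],[0,0,0,0,0,0,-1],[0,0,0,0,0,0,-1],[0,0,0,0,0,0,-1],[0,0,0,0,0,0,-1],[0,0,0,0,0,0,-1],[0,0,0,0,0,0,-1]]]}}

```text
time: 45.3
tool_pos: [0.4044, 0.3463, 0.0198]
tool_rot: [3.141, 0.0, 2.27]
contact_force: [-0.7, -1.5, 5.7]
opening: 0.0436
```

{"fn": "arm_command", "kwargs": {"motion": [[[0,0,0,0,0,-0.1,-1],[0,0,0,0,0,-0.25,-1],[0,0,0,0,0,-0.4,-1],[0,0,0,0,0,-0.5,-1],[0,0,0,0,0,-0.5,-1],[0,0,0,0,0,-0.5,-1]]]}}

```text
time: 45.9
tool_pos: [0.404, 0.3461, 0.1691]
tool_rot: [-3.142, 0.0, 2.27]
contact_force: [0.2, -0.1, -1.8]
opening: 0.0433
```

Run:
```python
from h import *
go(bw(0,.035,.175),1.469)
c=robot.read_camera("scene"); crop(c,220,60,480,280,3,"x_s.png")
```

```text
at [0.404  0.3461 0.1691] rot [-3.142  0.     2.27 ] q6 -0.14 -> row [0.   0.   0.51] [-1.2219 -0.32   -0.0195] rows 8
```

View pics/x_s.png

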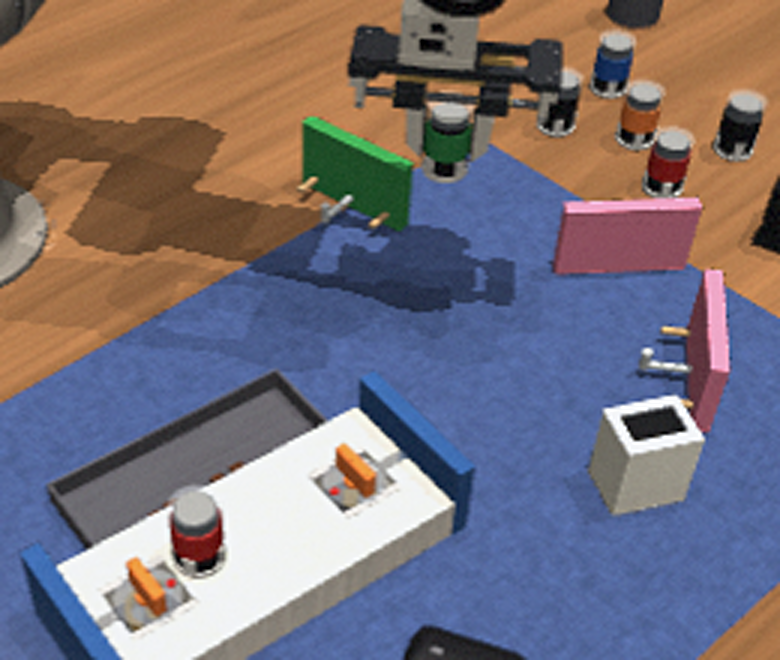

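{"fn": "arm_command", "kwargs": {"motion": [[[0,0,0.2,-0.5,0.1,-0.03,-1],[0,0,0.3,-0.8,0,-0.03,-1],[0,0,0.51,-1.0,-0.26,-0.03,-1],[0,0,0.51,-1.0,-0.26,-0.03,-1],[0,0,0.51,-1.0,-0.26,-0.03,-1],[0,0,0.51,-1.0,-0.26,-0.03,-1],[0,0,0.51,-1.0,-0.26,-0.03,-1],[0,0,0.51,-1.0,-0.26,-0.03,-1]]]}}

```text
time: 46.75
tool_pos: [0.5375, 0.0636, 0.1761]
tool_rot: [-3.138, 0.001, 1.465]
contact_force: [0.7, 0.9, -1.2]
opening: 0.0432
```

Run:
```python
from h import *
go(bw(0,.035,.0675),1.469)
```

```text
at [0.5375 0.0636 0.1761] rot [-3.138e+00  1.000e-03  1.465e+00] q6 0.08 -> row [-0.002  0.001 -0.003] [-0.1875  0.1189  0.3617] rows 3
```

{"fn": "arm_command", "kwargs": {"motion": [[[0,0,0,-0.187,0.119,0,-1],[0,0,0,-0.187,0.119,0,-1],[0,0,0,-0.187,0.119,0.1,-1],[0,0,0,-0.187,0.119,0.2,-1],[0,0,0,-0.187,0.119,0.28,-1],[0,0,0,-0.187,0.119,0.33,-1],[0,0,0,-0.187,0.119,0.345,-1],[0,0,0,-0.187,0.119,0.345,-1]]]}}

```text
time: 47.55
tool_pos: [0.5667, 0.0079, 0.0737]
tool_rot: [-3.139, -0.0, 1.47]
contact_force: [-0.2, -0.7, -1.3]
opening: 0.0438
```

Run:
```python
from h import *
go(bw(0,.035,.065),1.469)
c=robot.read_camera("scene"); crop(c,220,140,400,290,4,"y_s.png")
```

```text
at [0.5667 0.0079 0.0737] rot [-3.139 -0.     1.47 ] q6 -0.02 -> row [-0.002 -0.     0.001] [-0.0136  0.0012  0.029 ] rows 1
```

View pics/y_s.png

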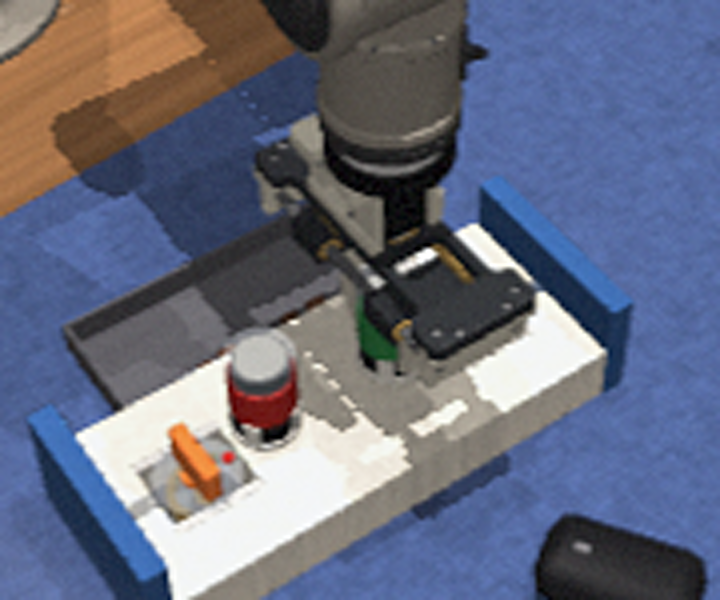

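{"fn": "arm_command", "kwargs": {"motion": [[[0,0,0,0,0,0.01,-1],[0,0,0,0,0,0.02,-1],[0,0,0,0,0,0.025,-1],[0,0,0,0,0,0.025,-1],[0,0,0,0,0,0.025,-1]]]}}

```text
time: 48.1
tool_pos: [0.5676, 0.007, 0.0676]
tool_rot: [3.141, 0.0, 1.469]
contact_force: [0.5, 0.5, -1.5]
opening: 0.0436
```

{"fn": "arm_command", "kwargs": {"motion": [[[0,0,0,0,0,0.006,-1],[0,0,0,0,0,0.009,-1],[0,0,0,0,0,0.009,-1],[0,0,0,0,0,0.009,-1]]]}}

```text
time: 48.5
tool_pos: [0.5675, 0.007, 0.0648]
tool_rot: [3.141, 0.0, 1.469]
contact_force: [-0.6, 0.2, 0.8]
opening: 0.0437
```

Contact. Release, lift, close above.

{"fn": "arm_command", "kwargs": {"motion": [[[0,0,0,0,0,0,-0.02],[0,0,0,0,0,0,0.3],[0,0,0,0,0,0,0.5],[0,0,0,0,0,0,0.5],[0,0,0,0,0,-0.1,0.5],[0,0,0,0,0,-0.2,0.5],[0,0,0,0,0,-0.28,0.5],[0,0,0,0,0,-0.28,0.5]]]}}

```text
time: 49.3
tool_pos: [0.5696, 0.0068, 0.1523]
tool_rot: [3.134, 0.0, 1.469]
contact_force: [0.9, 0.4, 0.4]
opening: 0.069
```

{"fn": "arm_command", "kwargs": {"motion": [[[0,0,0,0,0,0,-1],[0,0,0,0,0,0,-1],[0,0,0,0,0,0,-1],[0,0,0,0,0,0,-1],[0,0,0,0,0,0,-1],[0,0,0,0,0,0,-1],[0,0,0,0,0,0,-1]]]}}

```text
time: 50.0
tool_pos: [0.5675, 0.007, 0.1486]
tool_rot: [-3.141, 0.0, 1.469]
contact_force: [0.1, 0.7, -0.3]
opening: 0.0173
```

Run:
```python
from h import *
st=robot.observe();print(st["tool_pos"],st["tool_rot"],st["contact_force"].round(1),st["opening"],wb(st["tool_pos"]))
c=robot.read_camera("wrist"); 
im=c["image"][:,:,::-1].copy(); im=cv2.resize(im,None,fx=2,fy=2,interpolation=cv2.INTER_CUBIC)
t=np.linspace(0,2*np.pi,60)
for z,r,col in [(.121,.022,(0,255,255)),(.051,.023,(255,0,255))]:
    p=proj(c,np.c_[.5675+r*np.cos(t),.007+r*np.sin(t),0*t+z])
    cv2.polylines(im,[((p+.5)*2-.5).round().astype(int)],True,col,1)
cv2.imwrite("pics/z_w.png",im[100:600,250:1000])
```

```text
[0.5675016  0.00702014 0.14856743] [-3.14140736e+00  8.52130748e-05  1.46909362e+00] [ 0.1  0.7 -0.3] 0.017342259956784407 [0.00060687 0.0382809 ]
```

View pics/z_w.png

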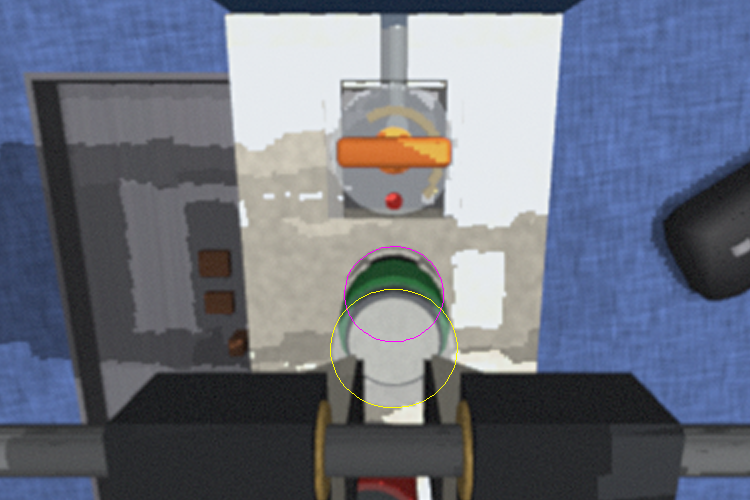

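{"fn": "arm_command", "kwargs": {"motion": [[[0,0,0,0,0,0,-1],[0,0,0,0,0,0,-1],[0,0,0,0,0,0.03,-1],[0,0,0,0,0,0.06,-1],[0,0,0,0,0,0.08,-1],[0,0,0,0,0,0.088,-1],[0,0,0,0,0,0.094,-1],[0,0,0,0,0,0.1,-1]]]}}

```text
time: 50.85
tool_pos: [0.5678, 0.007, 0.1193]
tool_rot: [3.141, 0.0, 1.469]
contact_force: [-2.1, -0.2, 5.3]
opening: 0.0004
```

{"fn": "arm_command", "kwargs": {"motion": [[[0,0,0,0,0,0.006,-1],[0,0,0,0,0,0.012,-1],[0,0,0,0,0,0.018,-1],[0,0,0,0,0,0.022,-1],[0,0,0,0,0,0.026,-1]]]}}

```text
time: 51.35
tool_pos: [0.5681, 0.007, 0.1132]
tool_rot: [3.139, 0.0, 1.469]
contact_force: [-7.2, 0.1, 22.9]
opening: 0.0003
```

{"fn": "arm_command", "kwargs": {"motion": [[[0,0,0,0,0,-0.02,-1],[0,0,0,0,0,-0.04,-1],[0,0,0,0,0,-0.15,-1],[0,0,0,0,0,-0.3,-1],[0,0,0,0,0,-0.45,-1],[0,0,0,0,0,-0.5,-1],[0,0,0,0,0,-0.5,-1]]]}}

```text
time: 52.05
tool_pos: [0.5688, 0.0069, 0.264]
tool_rot: [3.135, 0.0, 1.469]
contact_force: [-2.2, 0.1, -0.6]
opening: 0.0003
```

{"fn": "arm_command", "kwargs": {"motion": [[[0,0,0,-0.9,-0.4,0,-1],[0,0,0,-0.9,-0.4,0,-1],[0,0,0,-0.9,-0.4,0,-1],[0,0,0,-0.9,-0.4,0,-1],[0,0,0,-0.9,-0.4,0,-1],[0,0,0,-0.9,-0.4,0,-1],[0,0,0,-0.9,-0.4,0,-1],[0,0,0,-0.9,-0.4,0,-1]]]}}

```text
time: 52.85
tool_pos: [0.4199, -0.2497, 0.2595]
tool_rot: [-3.14, -0.002, 1.466]
contact_force: [-0.4, 0.3, -0.2]
opening: 0.0003
```

Run:
```python
from h import *
c=robot.read_camera("scene"); crop(c,220,140,400,290,4,"A_s.png"); crop(c,0,0,640,400,1,"A_s1.png")
P=cloud(c);H=hsv(c)
c2=robot.read_camera("top"); crop(c2,120,60,560,310,1.8,"A_t.png")
for y0,y1 in ((-.11,-.035),(-.025,.045)):
    for c_ in (c,c2):
        Q=cloud(c_); m=(Q[...,2]>.1)&(Q[...,2]<.13)&(Q[...,1]>y0)&(Q[...,1]<y1)&(Q[...,0]>.48)&(Q[...,0]<.63)
        q=Q[m]; print(len(q),np.median(q,0).round(4),np.percentile(q[:,2],95).round(4)) if len(q) else print("none")
```

```text
260 [ 0.5533 -0.0827  0.1123] 0.1152
286 [ 0.5473 -0.0784  0.1128] 0.1161
239 [0.5722 0.0038 0.1122] 0.1148
275 [0.566  0.0096 0.1128] 0.116
```

View pics/A_s.png

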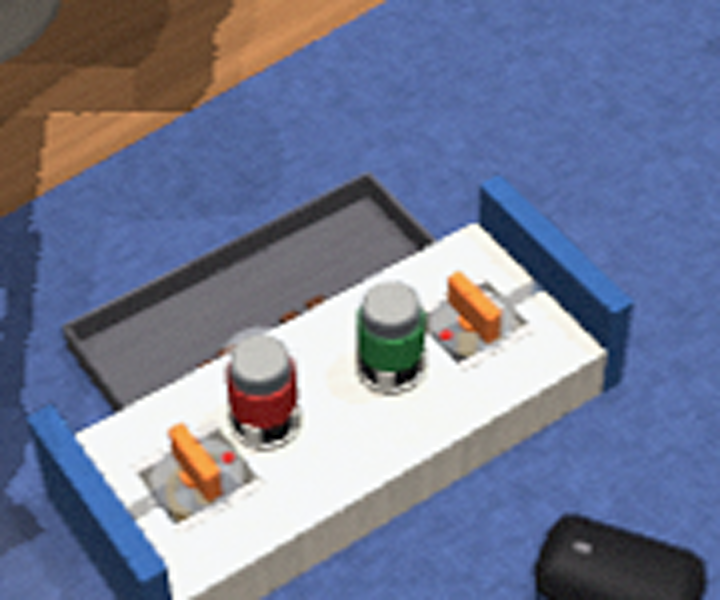

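View pics/A_t.png

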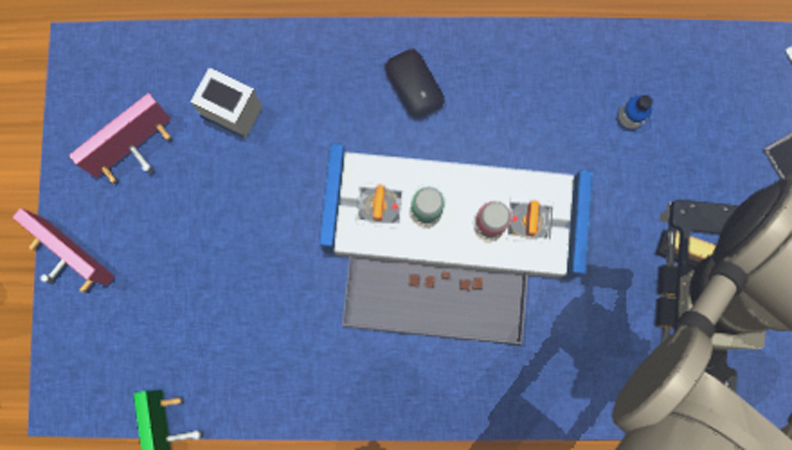

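View pics/A_s1.png

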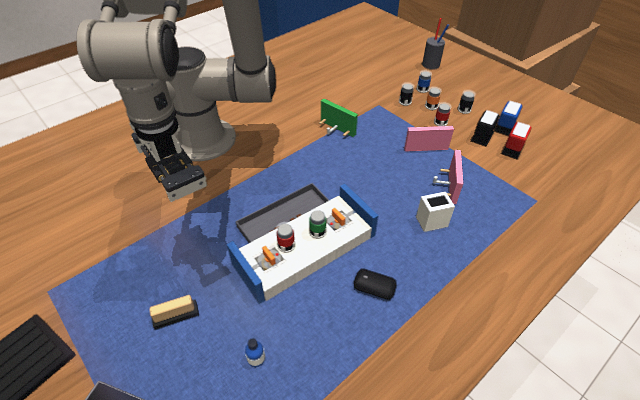

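Run:
```python
from h import *
c=robot.read_camera("top");H=hsv(c);P=cloud(c);h=H[...,0].astype(int)
m=(h<16)&(H[...,1]>80)&(P[...,0]>.38)&(P[...,0]<.53)&(P[...,1]>-.13)&(P[...,1]<.1)
for b in blob(c,m,.007,3):
    u,v=map(int,b[5]); print(b[:4],P[v,u].round(3),(wb(np.array(b[:2])/1000)*1000).round())
m=(P[...,2]>.07)&(P[...,2]<.1)&(abs(h-108)<10)&(H[...,1]>150)&(P[...,1]>-.25)&(P[...,1]<.2)&(P[...,0]>.4)&(P[...,0]<.7)
for b in blob(c,m,.085): print("cheek",b[:5],(wb(np.array(b[:2])/1000)*1000).round(1))
m=(h<20)&(h>7)&(H[...,1]>150)&(P[...,2]>.06)&(P[...,2]<.09)&(P[...,0]>.45)&(P[...,0]<.65)&(P[...,1]>-.2)&(P[...,1]<.12)
print("wings",blob(c,m,.074,5))
crop(c,300,130,460,260,4.5,"B_t.png")
```

```text
(466, -48, 10, 10) [ 0.465 -0.048  0.012] [-95. -27.]
(468, -66, 10, 10) [ 0.468 -0.065  0.012] [-91. -44.]
(471, 1, 10, 8) [0.471 0.003 0.012] [-95.  22.]
(472, 23, 13, 10) [0.471 0.023 0.009] [-96.  44.]
cheek (543, -198, 138, 17, -5.5) [  -2.9 -168.2]
cheek (580, 136, 139, 18, -5.7) [-1.000e-01  1.679e+02]
wings [(551, -135, 42, 10, -1.5, (np.float64(416.0), np.float64(180.0))), (570, 70, 42, 7, -13.8, (np.float64(331.0), np.float64(173.0))), (574, 77, 35, 3, -9.3, (np.float64(329.0), np.float64(171.0)))]
```

View pics/B_t.png

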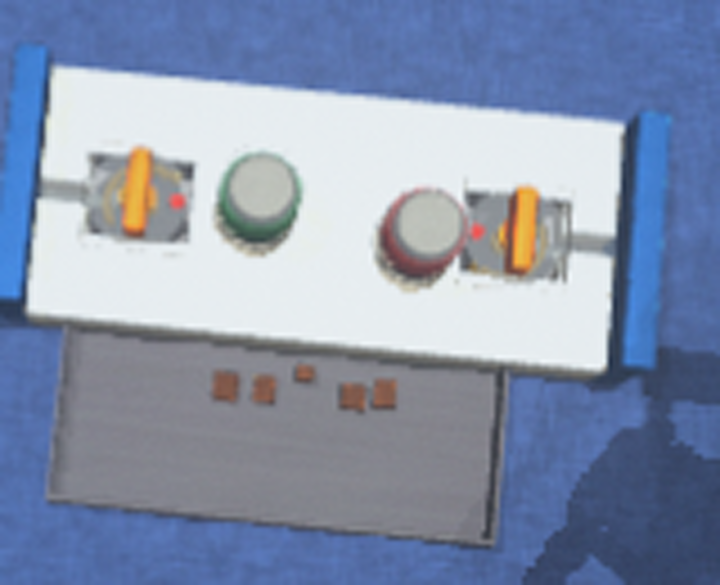

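```bash
python3 -c "
from cell import robot
print(robot.observe()['time']); print(robot.hand_in())"
```

```text
53.0
the job is handed in; nothing more can be done
None
```

The job is done and handed in at 53 s of the 210 s allowed.

- **Chips:** I wiped them off with the scraper in two passes. All five can be seen in the tray in the last top picture. The colour mask found only four; the fifth, smaller in the picture, lies close to the board edge.
- **Scraper:** It stands on the desk at about (0.51, -0.375), clear of the board and tray.
- **Cheeks:** I pushed each one in until the force rose to 10–11 N with almost no further movement. After the cams were turned, the top camera put the cheek centres 168 mm from the board centre; 169 mm is tight. No gap shows.
- **Cams:** Both were turned clockwise about half a turn, until the torque rose at the stop. The red dots now point inward.
- **Stamps:** Only the red and the green were on the mat. I took the other stamps, standing on the wood, as look-alikes and left them. Both stamps stand upright on the board. Each cap was pressed until the force reached 23 N, and the cap tops read 112–113 mm above the desk, against 113 mm for fully home.

**Disagreement:** the red stamp ended about 15 mm from where I set it down. It either slid around the time its cap was pressed or was knocked. It is still upright, and its foot should clear the right cam disc by about 6 mm, so I left it there.

The ink bottle, carton and mouse were not touched.

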